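# Pin the microscope swivel

### The job

The microscope pillar is going back, so lock its swivel first: take the longer of the two knobbed pins from the sloping rest, stand it tip down in the hole of the steel bushing in the pedestal, and let go of it there. Then take hold afresh (the standing pin's knob is the handle for turning the loose bushing), bring the bushing round until you feel the pin drop into one of the index holes hidden below, and push the pin gently fully home, its knob flat on the bushing, and leave it there. Do not force the pin, and leave the short pin, the hex key, the jar and the magazine where they are.

Things in the scene. Friction and masses are not known exactly. Their poses are not given: they have to be found in the camera images.
- index_pin: The pin to fit: round steel shank 10 mm in diameter, 35 mm long, under a black ribbed plastic knob 24 mm in diameter and 24 mm long; about 50 g. Origin: centre of the knob's underside (the shoulder that seats); +z runs from tip to knob (tip at z -35, knob z 0 to 24 mm). It starts in one of the two grooves of the pin rest, knob end higher, axis 20 degrees off level.
- index_pin_tip (a point): Centre of the index pin's flat tip (6 mm across, tapering out to 10 mm over the last 3 mm).
- short_pin: The spare, a bystander: the same knob and shank diameter but the shank is only 22 mm long. Same origin and axes. It lies in the other groove.
- pin_rest: Fixed grey plastic rest: base plate 85 x 125 x 6 mm, two narrow sloping grooves (22 mm wide outside, 46 mm long) at +-45 mm in its y. Origin under its middle, z up. The grooves slope down 20 degrees towards its +x; a pin lies in one open to the top, its knob overhanging the high end towards -x, shoulder at x -20, z 42 mm, and lifts straight out.
- pedestal: Fixed grey casting: base plate 130 x 130 x 12 mm with four cap screws 20 mm high over the deck, on it a round housing 108 mm in diameter whose rim is 50 mm above the deck. Origin under its centre on the swivel axis, z up.
- bushing: Loose steel flanged bushing sunk in the pedestal, flush with its rim: flange 84 mm in diameter, 18 mm thick, with a 25 mm pillar bore. It turns without end about the vertical axis (0.06 N m of friction, about 2 N at the hole) and cannot lift out. Origin on the axis at the flange's underside, 32 mm above the deck; +z up, top face at z 18 mm; +x points to its hole.
- bushing_hole (a point): Centre of the mouth, in the bushing's top face, of its one through-hole for the pin: 12 mm in diameter, 18 mm deep, lightly chamfered, 28 mm from the axis. A pin set in it stands on the index plate below, its shoulder 17 mm above the bushing's top; over a hole of the plate it can drop those 17 mm until the knob seats.
- index_face (a point): Point on the swivel axis level with the top of the fixed steel index plate, out of sight right under the bushing (32 mm above the deck). The plate has three 13 mm holes, 20 mm deep, evenly spaced (120 degrees) on the same 28 mm circle; how it is clocked is not known, and the nearest hole is 20 to 60 degrees from the bushing's hole at the start.
- magazine: Bystander: slotted aluminium frame magazine, 150 x 76 x 109 mm. Origin under its centre.
- hex_key: Bystander: bent 6 mm hex key, about 105 mm long. Origin under the middle of its long arm.
- jar: Bystander: small closed white jar, 44 mm in diameter, 55 mm tall. Origin under its centre.
There are look-alikes about, which are no part of the job. Of the things like the pedestal, leave any that is orange; of the rest the smaller one is meant.

How it is judged:
By the outcome, as a careful person would: the job done as asked, in the order asked, and still so for the second after the job is handed in, with the robot touching nothing.
It also fails if it takes over 48 s, if anything falls off the work surface, if the arm or the gripper's body presses on something with over 40 N, if the wrist force passes 120 N, or if a joint passes its speed limit or range.

### The arm

A 6-joint arm with a two-finger parallel gripper is mounted at the origin on the work surface. World frame = base frame: x ahead of the robot, y to its left, z up, the work surface at z = 0. Lengths are in mm, angles in rad, forces in N, time in s.
With the tool pointing down it reaches from about 275 to 750 mm from the base axis. Payload 10.2 kg.
Tool frame: the origin (TCP) lies at the very end of the fingers, on their centre line; the grasp point (between the pads) lies 19 mm behind it; y points along the fingers, x is the direction in which the jaws open and shut, and the axes are right-handed (so a half turn about y gives the same grasp; the last joint's range is limited). The gripper opens to 85 mm and grips with 20 to 120 N. Pads are 22 mm wide; open, the fingers measure 114 mm over their backs; the gripper's body (76 mm by 85 mm) begins 54 mm behind the grasp point. The pads swing forward as they close: fully open they stand 13 mm farther back than shut.
Start: joints at [-1.405, 0.313, 1.498, -0, 1.331, -0.223], TCP at [199.004, -485.828, 231.294] pointing down, gripper open.
Joint ranges: [-2.94, 2.94], [-0.97, 2.17], [0.19, 2.56], [-1.23, 4.37], [0.02, 3.11], [-2.88, 2.88]. Speed limits (rad/s): [2.39, 2.39, 3.01, 3.14, 3.14, 3.14].

### API

Orientations are given as a unit quaternion [w, x, y, z].
In Python, from rig import telemetry, imaging, ctrl gives the robot as it stands.
- The arm moves only by the shell command python3 -m handwheel 'ROWS' [FORCE]. ROWS is JSON, a list of rows, each an object with "delta_pos": the shift along the tool's x, y, z in cm, a list of three; "twist": the turn, a rotation vector about the tool's x, y, z in rad, a list of three; "jaw": the opening, from 0 (shut) to 1 (fully open). A call has exactly 10 rows; each row is the pose to reach, as a shift and turn from the pose commanded when the call began, along the tool's axes at that moment; what a row does not reach only later rows make up. A row lasts 1/12 s, in which the tool goes at most 41.7 mm and 7.16 degrees, less where a joint would pass 70% of its speed; a pose out of reach is approached as far as the arm can. A call with a gripper value outside its range is refused whole. The fingers move at their own pace and stop on an object; FORCE is the grip in N (left out, the last holds). Time passes only in rows, so rows that repeat a pose let the fingers close, or fill a call up. It gives the time, the measured TCP pose, the force and the opening at its end, in the units of the state.
- telemetry.sense(): the state, without advancing time (a new reading comes with each control period).
- imaging.capture(name): name is "side" or "top"; returns a dict with "frame" (420x560x3 uint8, red, green, blue), "z_map" (420x560 float32, mm along the optical axis (not along the pixel's ray), 0 where there is no reading), "fx", "fy", "cx", "cy" (pixels), "rvec" (rotation vector, rad) and "tvec" (3), from world to camera coordinates, as OpenCV has them. Camera axes: x right, y down, z forward; pixel columns grow to the right and rows downward; lengths in mm; the calibration is good to about 2 mm. A picture is of the moment at which its call begins.
- ctrl.finish_job(): hands the job in, once; it reports no verdict.
The state is a dict: "time_s": time; "joints": joint angles; "dq": joint speeds; "tau": joint torques, N m; "eef_pos": TCP position; "ee_rot": TCP orientation; "force": force on the tool from outside, world axes, zero at the start; "wrist_torque": the same for the moment, N m; "grip_width": opening from 0.0 (shut) to 1.0 (fully open).
Only numpy, scipy, OpenCV 4.12 (cv2) and the standard library are available. Lean on these libraries where they do the work, as an engineer would, in place of code of your own. Each camera call takes 0.05 s, during which the arm holds its last target.

## Working session

There is one attempt and no reset: what is moved stays moved. The work goes in short steps, Python scripts to look and compute and a shell command to move; the robot and the scene stay as the last step left them, time stands still between calls to the robot, and variables do not carry over. Pictures are saved under pics/ and viewed, and the job is handed in when it is done.

```bash
ls; mkdir -p pics; python3 - <<'E'
from rig import telemetry, imaging, ctrl
import cv2, pickle
print(telemetry.sense())
for n in ("side","top"):
    c=imaging.capture(n); pickle.dump(c,open(n+"0.pkl","wb"))
    cv2.imwrite(f"pics/{n}0.png",c["frame"][:,:,::-1])
    print(n,c["fx"],c["fy"],c["cx"],c["cy"],c["rvec"],c["tvec"])
E
```

```text
pics
{'time_s': 0.0, 'joints': array([-1.40543058e+00,  3.13435496e-01,  1.49844480e+00,  9.22037244e-06,
        1.33095353e+00, -2.23381551e-01]), 'dq': array([-8.09523391e-04,  3.25769198e-06, -1.73398129e-03, -1.93487973e-03,
       -1.52677857e-04,  2.14250558e-03]), 'tau': array([ 5.64186735e-05, -4.12268364e+01, -2.59741706e+01, -1.60911777e-04,
        4.18042051e-03, -9.08028170e-06]), 'eef_pos': array([ 198.94845016, -485.57587282,  230.73957754]), 'ee_rot': array([ 0.58748122, -0.58683855,  0.39430784, -0.39371012]), 'force': array([0.19979138, 0.15795877, 0.62240455]), 'wrist_torque': array([ 0.03989142, -0.007961  ,  0.03065458]), 'grip_width': 1.0033813687550963}
side 415.23436643327454 415.23436643327454 279.87619745238493 212.99202088339746 [ 0.85233248 -2.63027236  0.99405968] [467.93056758 234.95513822 897.6835356 ]
top 466.3155562090544 466.3155562090544 285.359920327019 209.78219749265642 [ 2.14243321 -2.10039113  0.18585327] [ 51.47297462 539.8225932  949.39471259]
```

View pics/side0.png

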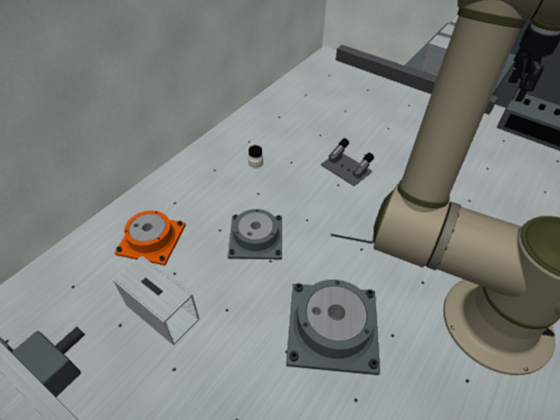

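View pics/top0.png

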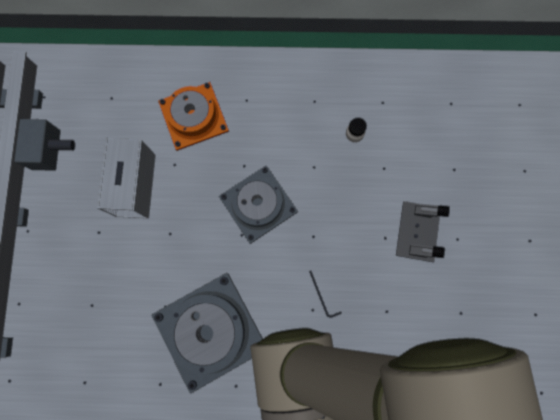

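The top view shows the small grey pedestal at about (258,203), the orange look-alike at (193,112), the larger grey look-alike at (207,333) and the pin rest at (420,232). Next I'll enlarge these.

```bash
cat > h.py <<'E'
import numpy as np, cv2, pickle
from scipy.spatial.transform import Rotation as R
from rig import telemetry, imaging, ctrl
def load(n): return pickle.load(open(n,"rb"))
def cap(n,tag):
    c=imaging.capture(n); pickle.dump(c,open(f"{n}_{tag}.pkl","wb")); return c
def crop(c,x0,y0,x1,y1,name,s):
    im=c["frame"][y0:y1,x0:x1,::-1]
    cv2.imwrite("pics/"+name,cv2.resize(im,None,fx=s,fy=s,interpolation=cv2.INTER_CUBIC))
def ext(c): return R.from_rotvec(np.ravel(c["rvec"])).as_matrix(), np.ravel(c["tvec"])
def ray_z(c,u,v,z):
    "intersection of pixel ray with world plane z"
    M,t=ext(c); d=M.T@np.array([(u-c["cx"])/c["fx"],(v-c["cy"])/c["fy"],1]); o=-M.T@t
    return o+d*(z-o[2])/d[2]
def px(c,u,v):
    M,t=ext(c); Z=c["z_map"][int(round(v)),int(round(u))]
    return M.T@(Z*np.array([(u-c["cx"])/c["fx"],(v-c["cy"])/c["fy"],1])-t)
def proj(c,p):
    M,t=ext(c); q=np.atleast_2d(p)@M.T+t
    return np.c_[c["fx"]*q[:,0]/q[:,2]+c["cx"],c["fy"]*q[:,1]/q[:,2]+c["cy"]]
def cloud(c):
    M,t=ext(c); v,u=np.mgrid[0:420,0:560]; Z=c["z_map"].astype(float)
    P=np.stack([(u-c["cx"])/c["fx"]*Z,(v-c["cy"])/c["fy"]*Z,Z],-1)-t
    P=P@M; P[Z==0]=np.nan; return P
def toolR(s=None):
    s=s or telemetry.sense(); w,x,y,z=s["ee_rot"]; return R.from_quat([x,y,z,w]).as_matrix()
E
python3 - <<'E'
from h import *
t=load("top0.pkl"); s=load("side0.pkl")
crop(t,385,190,465,270,"t_rest.png",7)
crop(t,210,155,310,250,"t_ped.png",6)
crop(s,310,130,390,190,"s_rest.png",9)
crop(s,215,195,295,270,"s_ped.png",8)
print(np.round(toolR(),3))
E
```

```text
[[ 0.379 -0.     0.925]
 [-0.925  0.001  0.379]
 [-0.001 -1.     0.   ]]
```

View pics/t_rest.png

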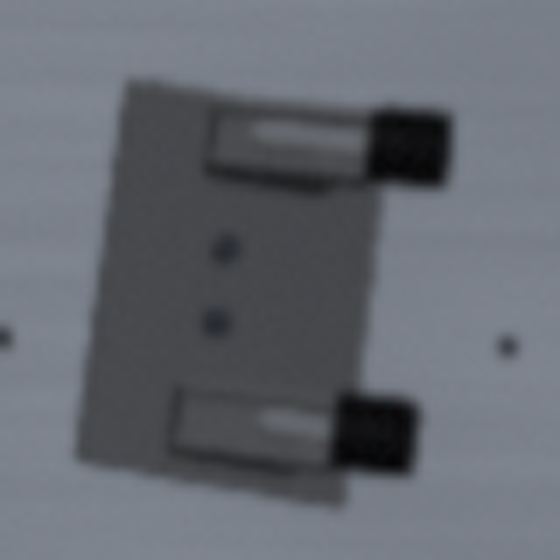

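View pics/t_ped.png

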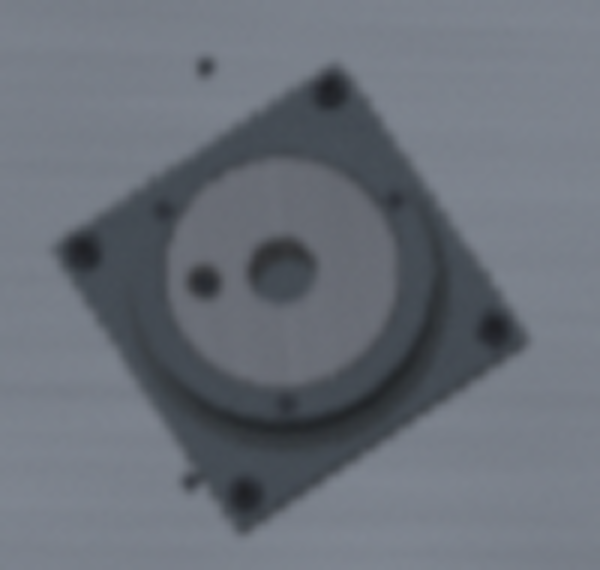

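View pics/s_rest.png

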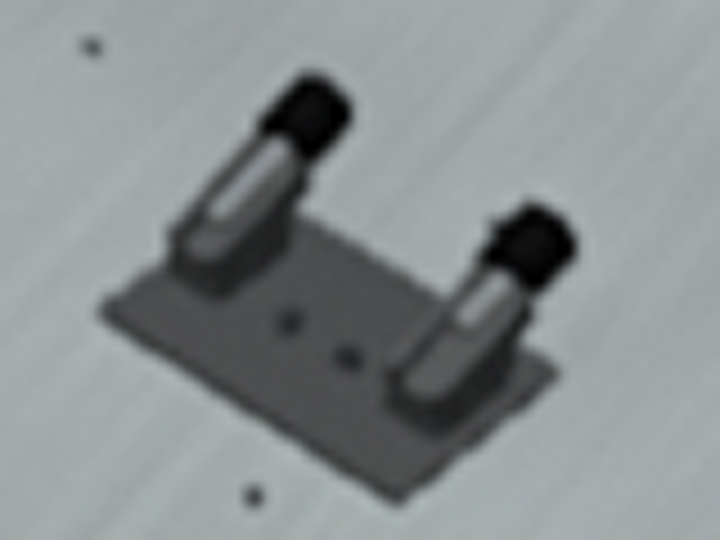

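View pics/s_ped.png

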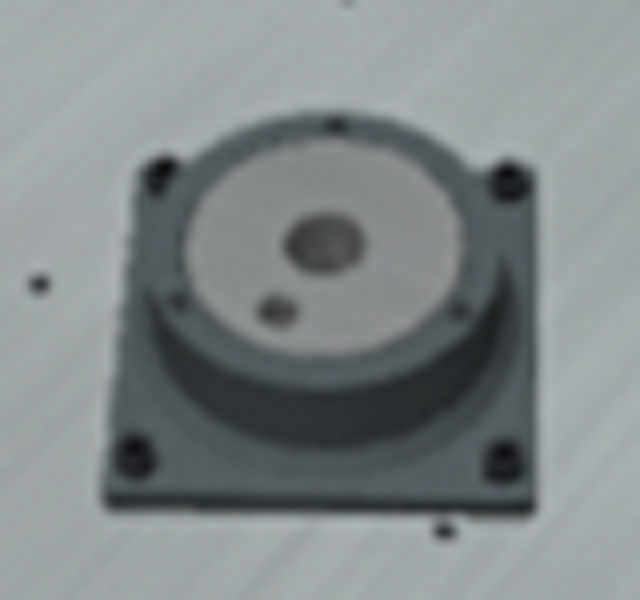

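The long pin is the upper one in the top view: its shank shows bright from about (421,209) to (438,211), with the knob at (444,211). The other pin's bright shank is clearly shorter. Now I'll turn these into positions.

```bash
python3 - <<'E'
from h import *
t=load("top0.pkl"); s=load("side0.pkl")
T=lambda u,v,x0,y0,k:(x0+(u+.5)/k-.5,y0+(v+.5)/k-.5)
# pedestal top
def tp(u,v,z): return ray_z(t,*T(u,v,210,155,6),z)
def sp(u,v,z): return ray_z(s,*T(u,v,215,195,8),z)
P=cloud(t); S=cloud(s)
print("bushing top z t", np.nanmedian(P[185:190,245:270,2]), np.nanmedian(S[215:219,250:262,2]))
m=P[150:250,205:310].reshape(-1,3)
print("z hist",np.histogram(m[:,2],bins=np.arange(-4,80,4)))
for z in (62,50):
  print(z,"axis top",tp(282,271,z),"side",sp(324,247,z))
  print("hole top",tp(204,282,z),"side",sp(278,312,z))
# rest knob cloud
for nm,C in (("t",P),("s",S)):
  for box in ([[436,204,450,217],[432,244,446,258]] if nm=="t" else [[340,137,350,148],[364,152,375,163]]):
    a,b,c,d=box; q=C[b:d,a:c].reshape(-1,3); fr=(t if nm=="t" else s)["frame"][b:d,a:c].reshape(-1,3).max(1)
    k=q[(fr<40)&(q[:,2]>20)]; print(nm,box,len(k),k.mean(0),k.min(0),k.max(0))
np.set_printoptions(precision=0,suppress=True,linewidth=200)
print(P[200:222:2,410:452:2,2])
E
```

```text
bushing top z t 49.268227249770966 49.648920779746064
z hist (array([4188, 2668,   89,  640,  471,  169,   57,   15,   34,   21,   22,
         32,  411, 1286,  111,    1,    0,    0,    0,    0]), array([-4,  0,  4,  8, 12, 16, 20, 24, 28, 32, 36, 40, 44, 48, 52, 56, 60,
       64, 68, 72, 76]))
62 axis top [556.94575181 123.63049778  62.        ] side [552.69960156 134.64242086  62.        ]
hole top [552.44445524 151.12861525  62.        ] side [548.43937629 161.95293757  62.        ]
50 axis top [559.42262274 124.51830556  50.        ] side [559.06641848 127.07161917  50.        ]
hole top [554.86565315 152.35652579  50.        ] side [554.73911451 154.81214925  50.        ]
t [436, 204, 450, 217] 99 [ 542.19923439 -272.30176481   54.60611667] [ 532.91438884 -283.26242502   44.89689827] [ 552.63641177 -262.05508654   62.06639383]
t [432, 244, 446, 258] 104 [ 454.79493288 -258.37757202   54.66727799] [ 445.71577115 -269.17454649   43.91063704] [ 465.09790517 -248.24364762   62.0500357 ]
s [340, 137, 350, 148] 50 [ 540.80472708 -269.32218144   52.83828924] [ 532.64298446 -280.47604
[... 478 characters left out ...]
0.]
 [ 4.  1.  3. 22. 23. 21. 25. 30. 32. 36. 39. 40. 41. 43. 51. 53. 56. 51. 55. 55. -2.]
 [ 4.  4.  8. 22. 20. 25. 34. 37. 42. 39. 40. 43. 41. 46. 52. 53. 57. 57. 58. 60. -5.]
 [ 7.  7.  5. 22. 25. 28. 32. 39. 32. 38. 38. 39. 44. 44. 52. 53. 57. 58. 59. 56. -3.]
 [ 5.  7.  5. 30. 31. 30. 36. 33. 36. 37. 39. 31. 41. 38. 53. 56. 54. 55. 52. 58. -2.]
 [ 9.  7. 10. 15. 18. 23. 26. 26. 32. 39. 41. 38. 41. 44. 45. 48. 50. 54. 54. 55.  0.]
 [ 7.  6.  6.  2.  6.  9.  6.  5. 11. 16. 22. 23.  6. 32.  8.  0.  1. 46. 48. 49. -1.]
 [ 5.  5.  3.  5.  6.  4.  5.  5.  6.  7.  4.  5.  4.  4.  5. -2. -4. -2.  2. -1. -3.]
 [10.  7.  6.  4.  3.  6.  7.  9. 10.  7.  5.  8.  3.  7.  3. -0.  1.  4.  0. -3.  0.]]
```

```bash
cat >> h.py <<'E'
def cylpts(base,axis,r,z0,z1,n=48):
    a=np.array(axis,float);a/=np.linalg.norm(a); u=np.cross(a,[0,0,1.]) if abs(a[2])<.9 else np.cross(a,[1.,0,0]); u/=np.linalg.norm(u); w=np.cross(a,u)
    th=np.linspace(0,2*np.pi,n,endpoint=False); ring=r*(np.cos(th)[:,None]*u+np.sin(th)[:,None]*w)
    return np.vstack([base+a*z0+ring,base+a*z1+ring])
def hullc(c,pts):
    h=cv2.convexHull(proj(c,pts).astype(np.float32)); m=cv2.moments(h); return np.array([m["m10"]/m["m00"],m["m01"]/m["m00"]]),m["m00"]
E
python3 - <<'E'
from h import *
from scipy.optimize import fsolve
t=load("top0.pkl"); s=load("side0.pkl")
ax=np.array([-0.157*np.cos(.349),-0.988*np.cos(.349),np.sin(.349)])
for nm,c,boxes in (("top",t,[[430,200,456,222],[426,240,452,264]]),("side",s,[[332,130,356,154],[356,145,382,170]])):
  for a,b,d,e in boxes:
    g=c["frame"][b:e,a:d].max(2).astype(float)
    # rim-weighted darkness
    w=np.clip((75-g)/(75-25),0,1); w[w<.3]=0
    n,l,st,ce=cv2.connectedComponentsWithStats((w>.0).astype(np.uint8)); k=1+np.argmax(st[1:,4]); w=w*(l==k)
    v,u=np.mgrid[b:e,a:d]; cen=np.array([(u*w).sum(),(v*w).sum()])/w.sum()
    f=lambda p: hullc(c,cylpts(np.array([p[0],p[1],46.1]),ax,12,-12,12))[0]-cen
    p=fsolve(f,[540,-275]); print(nm,cen.round(2),"area",w.sum().round(1),hullc(c,cylpts(np.array([p[0],p[1],46.1]),ax,12,-12,12))[1],p.round(1))
# rest base plate corners (top z=6)
for (u,v) in [(128,80),(388,108),(80,460),(345,505)]:
  print("corner",ray_z(t,385+(u+.5)/7-.5,190+(v+.5)/7-.5,6).round(1))
for (u,v) in [(100,310),(398,502),(558,375)]:
  print("corner s",ray_z(s,310+(u+.5)/9-.5,130+(v+.5)/9-.5,6).round(1))
E
```

```text
top [441.89 211.05] area 112.5 137.89571506599896 [ 543.1 -273.6]
top [437.58 251.64] area 110.9 142.53626076458022 [ 455.7 -261. ]
side [343.57 143.57] area 60.2 84.94303558231331 [ 542.9 -272.9]
side [368.54 157.14] area 59.1 91.42309201485477 [ 455.9 -262.9]
corner [ 571.9 -200.4    6. ]
corner [ 564.3 -283.1    6. ]
corner [ 449.9 -182.3    6. ]
corner [ 437.5 -264.7    6. ]
corner s [ 570.6 -197.6    6. ]
corner s [ 449.5 -177.6    6. ]
corner s [ 436.1 -258.7    6. ]
```

```bash
python3 - <<'E'
from h import *
t=load("top0.pkl"); s=load("side0.pkl")
f=np.array([.143,.99,0]); ax=-f*np.cos(.349)+np.array([0,0,np.sin(.349)])
out=[]
for c,(x0,y0,x1,y1) in ((t,(400,190,460,230)),(s,(320,125,380,165))):
  row=[]
  for p in ((543,-273,46.1),(544.6,-268,46.1)):
    k=10; im=cv2.resize(c["frame"][y0:y1,x0:x1,::-1],None,fx=k,fy=k,interpolation=cv2.INTER_CUBIC)
    im=cv2.convertScaleAbs(im,alpha=1.6)
    for r,z0,z1,col in ((12,-12,12,(0,255,0)),(5,-47,-12,(0,0,255))):
      for ring in (cylpts(np.array(p),ax,r,z0,z1)[:48],cylpts(np.array(p),ax,r,z0,z1)[48:]):
        q=((proj(c,ring)-[x0,y0]+.5)*k).astype(int); cv2.polylines(im,[q],True,col,1)
    row.append(cv2.resize(im,(400,267)))
  out.append(np.hstack(row))
cv2.imwrite("pics/ov.png",np.vstack(out))
E
```

```text
(no output)
```

View pics/ov.png

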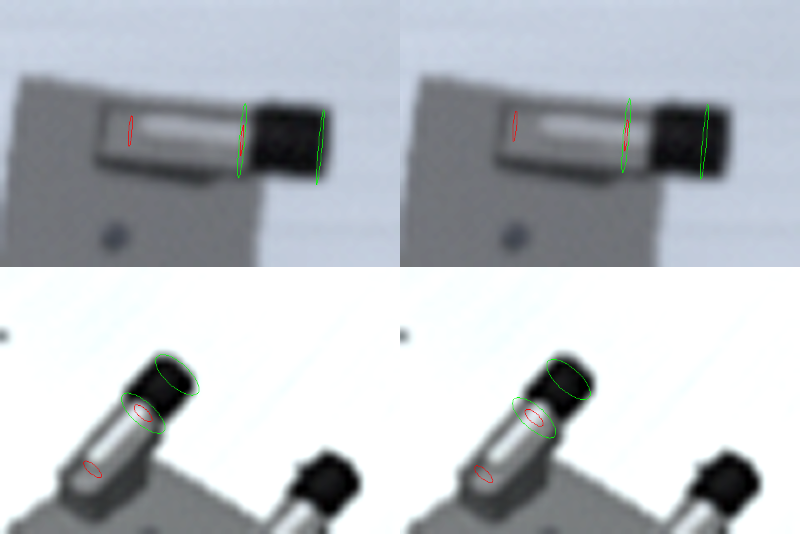

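```bash
python3 - <<'E'
from h import *
t=load("top0.pkl"); s=load("side0.pkl")
p0=np.array([543,-273,46.1])
for c,d in ((t,(1.2,-.05)),(s,(-.5,-.9))):
    q=proj(c,p0)[0]+d; print(ray_z(c,*q,46.1).round(1))
E
```

```text
[ 543.2 -275.6   46.1]
[ 546.2 -275.7   46.1]
```

```bash
cat >> h.py <<'E'
def frame(x,y):
    x=np.array(x,float); y=np.array(y,float); y/=np.linalg.norm(y); x-=y*(x@y); x/=np.linalg.norm(x)
    return np.c_[x,y,np.cross(x,y)]
def delta(p,Rt):
    s=telemetry.sense(); M=toolR(s)
    print("dpos_cm",(M.T@(np.array(p)-s["eef_pos"])/10).round(3),"twist",R.from_matrix(M.T@Rt).as_rotvec().round(4),"deg",np.degrees(np.linalg.norm(R.from_matrix(M.T@Rt).as_rotvec())).round(1))
f=np.array([.143,.99,0]); f/=np.linalg.norm(f)
def pickR(a): a=np.radians(a); return frame([f[1],-f[0],0],np.cos(a)*f-np.sin(a)*np.array([0,0,1]))
E
python3 - <<'E'
from h import *
Rp=pickR(55); K=np.array([544,-274.5,46.1]); print(Rp.round(3))
tcp=K+17*Rp[:,1]; pre=tcp-90*Rp[:,1]; print(tcp,pre)
delta(pre,Rp)
E
```

```text
[[ 0.99   0.082  0.117]
 [-0.143  0.568  0.811]
 [-0.    -0.819  0.574]]
[ 545.39398172 -264.84935731   32.17441525] [ 538.01407849 -315.94099506  105.89809923]
dpos_cm [-2.834 12.504 37.804] twist [ 0.5535 -1.0051  0.316 ] deg 68.2
```

```bash
python3 -m handwheel '[{"delta_pos":[-0.28,1.0,3.4],"twist":[0.05,-0.09,0.028],"jaw":0.6},{"delta_pos":[-0.57,2.3,7.4],"twist":[0.11,-0.20,0.063],"jaw":0.6},{"delta_pos":[-0.85,3.6,11.3],"twist":[0.17,-0.31,0.097],"jaw":0.6},{"delta_pos":[-1.13,4.9,15.2],"twist":[0.23,-0.42,0.132],"jaw":0.6},{"delta_pos":[-1.42,6.2,19.1],"twist":[0.29,-0.53,0.166],"jaw":0.6},{"delta_pos":[-1.70,7.5,23.0],"twist":[0.35,-0.64,0.2],"jaw":0.6},{"delta_pos":[-1.98,8.8,26.9],"twist":[0.41,-0.75,0.235],"jaw":0.6},{"delta_pos":[-2.27,10.1,30.8],"twist":[0.46,-0.84,0.264],"jaw":0.6},{"delta_pos":[-2.55,11.4,34.4],"twist":[0.51,-0.93,0.292],"jaw":0.6},{"delta_pos":[-2.83,12.5,37.8],"twist":[0.5535,-1.0051,0.316],"jaw":0.6}]' 40; python3 - <<'E'
from h import *
s=telemetry.sense(); print(s["joints"].round(3),s["force"].round(2))
Rp=pickR(55); K=np.array([544,-274.5,46.1]); tcp=K+17*Rp[:,1]
delta(tcp-90*Rp[:,1],Rp); delta(tcp,Rp)
E
```

```text
time_s: 0.93
eef_pos: [539.3, -315.1, 104.7]
ee_rot: [0.886, -0.459, 0.032, -0.062]
force: [0.5, -1.4, 0.2]
grip_width: 0.599
[-0.894  0.842  1.098  0.434  1.643 -0.823] [ 0.49 -1.38  0.22]
dpos_cm [-0.118 -0.161 -0.016] twist [-0.0028  0.0045 -0.0022] deg 0.3
dpos_cm [-0.098  8.839 -0.042] twist [-0.0028  0.0045 -0.0022] deg 0.3
```

Reached the pre-grasp pose. I'll check the alignment in the images.

```bash
python3 - <<'E'
from h import *
t=cap("top","1"); s=cap("side","1")
crop(t,380,180,480,260,"t1.png",5); crop(s,300,90,400,190,"s1.png",5)
a=cv2.imread("pics/t1.png"); b=cv2.imread("pics/s1.png")[:400]
d=telemetry.sense(); print(d["eef_pos"],proj(t,d["eef_pos"]),proj(s,d["eef_pos"]))
cv2.imwrite("pics/v1.png",cv2.resize(np.hstack([a,b]),(800,320)))
E
```

```text
[ 540.28110659 -312.75139997  102.03309575] [[470.30653351 207.80333601]] [[353.78300776 121.50508384]]
```

View pics/v1.png

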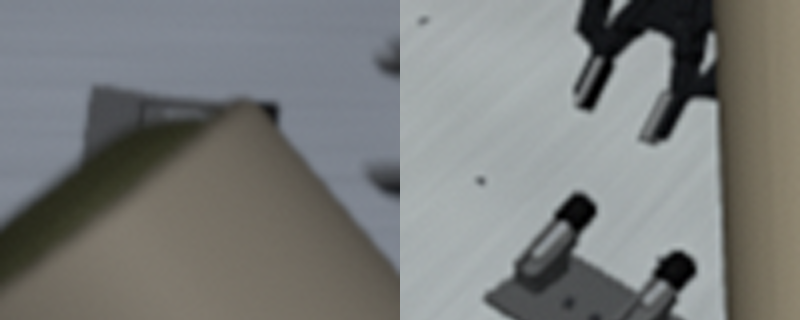

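```bash
python3 -m handwheel '[{"delta_pos":[-0.1,0.5,0],"twist":[0,0,0],"jaw":0.6},{"delta_pos":[-0.1,1.0,0],"twist":[0,0,0],"jaw":0.6},{"delta_pos":[-0.1,2.0,0],"twist":[0,0,0],"jaw":0.6},{"delta_pos":[-0.1,3.0,0],"twist":[0,0,0],"jaw":0.6},{"delta_pos":[-0.1,4.0,0],"twist":[0,0,0],"jaw":0.6},{"delta_pos":[-0.1,4.5,0],"twist":[0,0,0],"jaw":0.6},{"delta_pos":[-0.1,5.0,0],"twist":[0,0,0],"jaw":0.6},{"delta_pos":[-0.1,5.0,0],"twist":[0,0,0],"jaw":0.6},{"delta_pos":[-0.1,5.0,0],"twist":[0,0,0],"jaw":0.6},{"delta_pos":[-0.1,5.0,0],"twist":[0,0,0],"jaw":0.6}]'; python3 - <<'E'
from h import *
Rp=pickR(55); K=np.array([544,-274.5,46.1]); tcp=K+17*Rp[:,1]
print(telemetry.sense()["eef_pos"])
s=cap("side","2"); print(telemetry.sense()["eef_pos"],telemetry.sense()["force"])
delta(tcp,Rp)
crop(s,310,100,390,170,"s2.png",10)
e=telemetry.sense()["eef_pos"]; M=toolR(); print(proj(s,[e,e-19*M[:,1],K])*10-[3100,1000]+5)
E
```

```text
time_s: 1.87
eef_pos: [541.3, -288.2, 65.6]
ee_rot: [0.884, -0.461, 0.033, -0.064]
force: [0.2, -0.2, 0.1]
grip_width: 0.596
[ 541.29616408 -288.21366438   65.64672118]
[ 541.29019779 -288.23126022   65.65991169] [ 0.50541802 -1.23269829 -0.08137001]
dpos_cm [0.068 4.104 0.03 ] twist [0.0016 0.0004 0.0009] deg 0.1
[[380.33535475 363.01006575]
 [410.80674622 303.21247637]
 [339.96829972 436.60456588]]
```

View pics/s2.png

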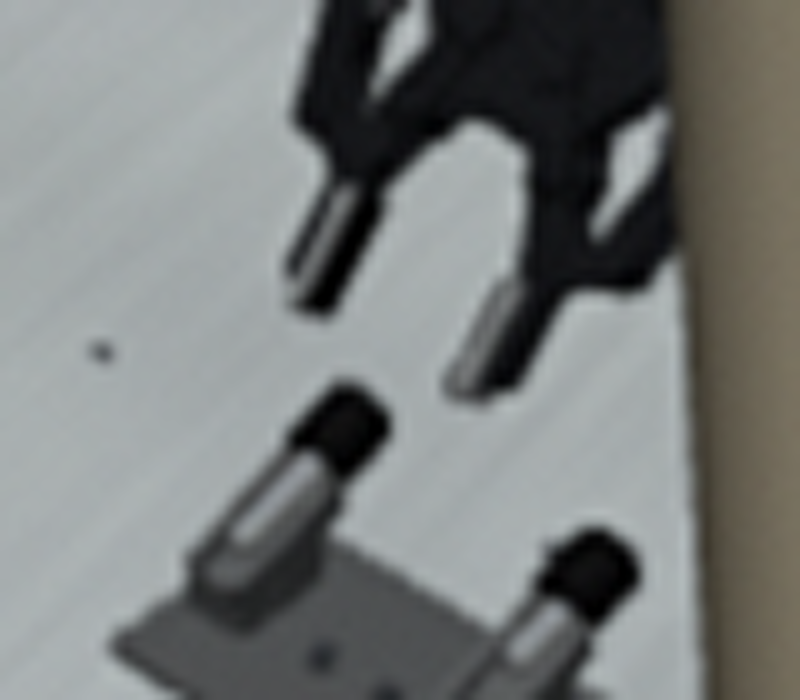

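The fingers are square to the pin. Their midline passes about 4 mm to the −x side of the knob, which sits at crop (340,430), so I'll correct that and close gently.

```bash
python3 -m handwheel '[{"delta_pos":[0.37,0.8,0],"twist":[0,0,0],"jaw":0.6},{"delta_pos":[0.37,1.6,0],"twist":[0,0,0],"jaw":0.6},{"delta_pos":[0.37,2.4,0],"twist":[0,0,0],"jaw":0.6},{"delta_pos":[0.37,3.1,0],"twist":[0,0,0],"jaw":0.6},{"delta_pos":[0.37,3.6,0],"twist":[0,0,0],"jaw":0.6},{"delta_pos":[0.37,4.0,0],"twist":[0,0,0],"jaw":0.6},{"delta_pos":[0.37,4.0,0],"twist":[0,0,0],"jaw":0.6},{"delta_pos":[0.37,4.0,0],"twist":[0,0,0],"jaw":0.45},{"delta_pos":[0.37,4.0,0],"twist":[0,0,0],"jaw":0.4},{"delta_pos":[0.37,4.0,0],"twist":[0,0,0],"jaw":0.4}]' 30; python3 - <<'E'
from h import *
s=cap("side","3"); print(telemetry.sense()["eef_pos"],telemetry.sense()["force"])
crop(s,310,100,390,170,"s3.png",10)
E
```

```text
time_s: 2.75
eef_pos: [548.2, -266.0, 32.8]
ee_rot: [0.884, -0.461, 0.033, -0.064]
force: [-0.5, -0.5, 0.7]
grip_width: 0.403
[ 548.18625599 -266.02206066   32.77587795] [ 0.26648608 -0.76117341  0.61455103]
```

View pics/s3.png

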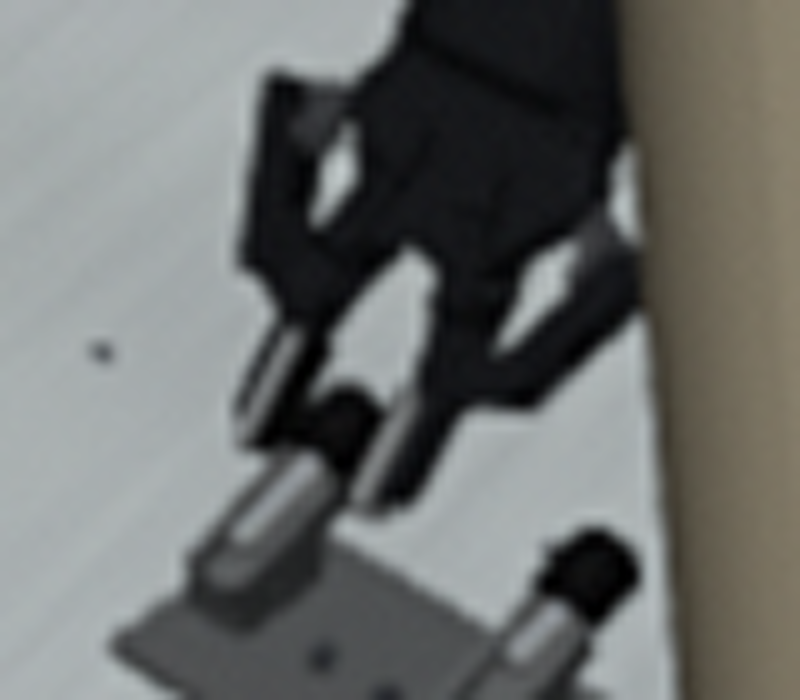

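The knob sits centred between the fingers, so I'll close on it.

```bash
python3 -m handwheel '[{"delta_pos":[0,0,0],"twist":[0,0,0],"jaw":0.34},{"delta_pos":[0,0,0],"twist":[0,0,0],"jaw":0.31},{"delta_pos":[0,0,0],"twist":[0,0,0],"jaw":0.28},{"delta_pos":[0,0,0],"twist":[0,0,0],"jaw":0.25},{"delta_pos":[0,0,0],"twist":[0,0,0],"jaw":0.22},{"delta_pos":[0,0,0],"twist":[0,0,0],"jaw":0.15},{"delta_pos":[0,0,0],"twist":[0,0,0],"jaw":0.1},{"delta_pos":[0,0,0],"twist":[0,0,0],"jaw":0.1},{"delta_pos":[0,0,0],"twist":[0,0,0],"jaw":0.1},{"delta_pos":[0,0,0],"twist":[0,0,0],"jaw":0.1}]' 40; python3 - <<'E'
from h import *
s=telemetry.sense();print(s["eef_pos"],s["force"],s["wrist_torque"])
E
```

```text
time_s: 3.63
eef_pos: [546.8, -265.7, 32.7]
ee_rot: [0.885, -0.461, 0.034, -0.062]
force: [-8.8, -0.7, 4.3]
grip_width: 0.249
[ 546.75401774 -265.74159502   32.66776087] [-8.77821395 -0.72267292  4.31201495] [0.11318265 1.22636051 0.96054407]
```

```bash
python3 -m handwheel '[{"delta_pos":[-0.14,0,0],"twist":[0,0,0],"jaw":0.1},{"delta_pos":[-0.14,-0.08,0.06],"twist":[0,0,0],"jaw":0.1},{"delta_pos":[-0.14,-0.16,0.11],"twist":[0,0,0],"jaw":0.1},{"delta_pos":[-0.14,-0.24,0.17],"twist":[0,0,0],"jaw":0.1},{"delta_pos":[-0.14,-0.33,0.23],"twist":[0,0,0],"jaw":0.1},{"delta_pos":[-0.14,-0.41,0.29],"twist":[0,0,0],"jaw":0.1},{"delta_pos":[-0.14,-0.49,0.34],"twist":[0,0,0],"jaw":0.1},{"delta_pos":[-0.14,-0.57,0.4],"twist":[0,0,0],"jaw":0.1},{"delta_pos":[-0.14,-0.65,0.46],"twist":[0,0,0],"jaw":0.1},{"delta_pos":[-0.14,-0.65,0.46],"twist":[0,0,0],"jaw":0.1}]'; python3 - <<'E'
from h import *
s=telemetry.sense();print(s["eef_pos"],s["force"],s["wrist_torque"])
s=cap("side","4"); crop(s,310,100,390,170,"s4.png",10)
E
```

```text
time_s: 4.47
eef_pos: [546.8, -265.5, 40.7]
ee_rot: [0.884, -0.461, 0.033, -0.064]
force: [-0.7, 0.4, -0.8]
grip_width: 0.252
[ 546.83594126 -265.54217772   40.72445072] [-0.66599579  0.3940234  -0.81261177] [-0.34275573  0.23863789  0.1117742 ]
```

View pics/s4.png

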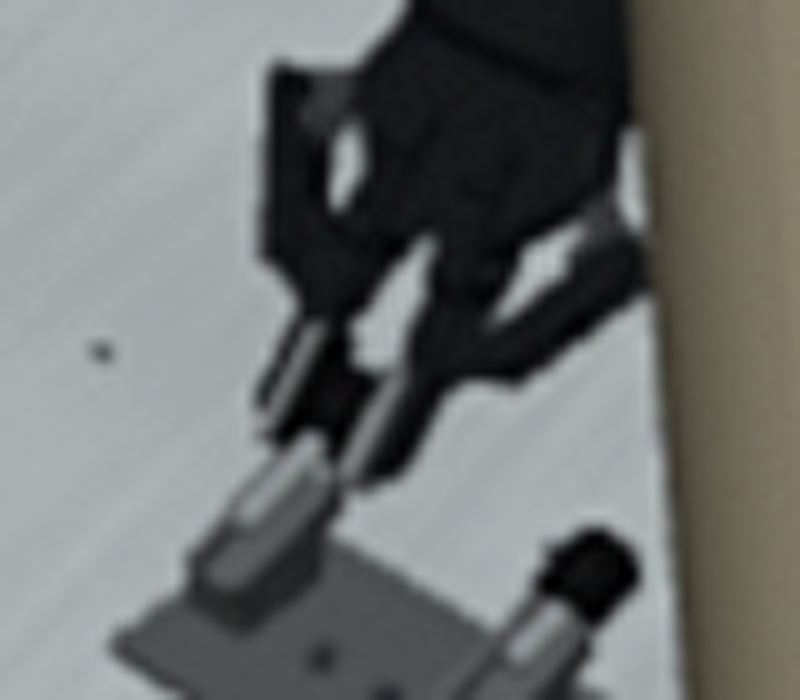

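The pin has left the groove held in the fingers (shank end around crop (325,450)), and the force is about its weight. Now I'll lift, carry it over and turn it tip down.

```bash
cat >> h.py <<'E'
ct=np.array([0,-16.6,-.3])
def placeR(b,az=np.arctan2(f[1],f[0])):
    g=np.array([np.cos(az),np.sin(az),0]); b=np.radians(b)
    return frame([g[1],-g[0],0],-np.sin(b)*g-np.cos(b)*np.array([0,0,1.]))
E
python3 - <<'E'
from h import *
Rq=placeR(35); k=np.array([554.8,153.6,132.]); p=k-Rq@ct; print(p, Rq.round(3))
delta(p,Rq)
E
```

```text
[553.47394983 144.41965266 118.23000313] [[ 0.99  -0.082  0.117]
 [-0.143 -0.568  0.811]
 [-0.    -0.819 -0.574]]
dpos_cm [-5.195 16.925 37.784] twist [-1.2206e+00  0.0000e+00  6.0000e-04] deg 69.9
```

```bash
python3 -m handwheel '[{"delta_pos":[0,-2.8,2.0],"twist":[0,0,0],"jaw":0.1},{"delta_pos":[0,-5.7,4.0],"twist":[0,0,0],"jaw":0.1},{"delta_pos":[-0.5,-3.8,7.5],"twist":[-0.1,0,0],"jaw":0.1},{"delta_pos":[-1.0,-1.9,11.0],"twist":[-0.2,0,0],"jaw":0.1},{"delta_pos":[-1.5,0,14.5],"twist":[-0.31,0,0],"jaw":0.1},{"delta_pos":[-2.0,1.9,18.0],"twist":[-0.42,0,0],"jaw":0.1},{"delta_pos":[-2.5,3.8,21.5],"twist":[-0.53,0,0],"jaw":0.1},{"delta_pos":[-3.0,5.7,25.0],"twist":[-0.64,0,0],"jaw":0.1},{"delta_pos":[-3.5,7.6,28.5],"twist":[-0.75,0,0],"jaw":0.1},{"delta_pos":[-4.0,9.5,32.0],"twist":[-0.86,0,0],"jaw":0.1}]' 50; python3 - <<'E'
from h import *
s=telemetry.sense();print(s["joints"].round(2),s["force"])
Rq=placeR(35); k=np.array([554.8,153.6,132.]); p=k-Rq@ct
delta(p,Rq)
E
```

```text
time_s: 5.35
eef_pos: [552.6, 55.8, 147.7]
ee_rot: [-0.61, 0.789, -0.055, 0.046]
force: [1.0, -0.7, -0.0]
grip_width: 0.25
[ 0.01  0.5   1.47 -0.27  1.21  0.25] [ 1.00660839 -0.66580534 -0.04821977]
dpos_cm [-1.203  0.628  9.24 ] twist [-0.3562 -0.0028  0.0051] deg 20.4
```

```bash
python3 -m handwheel '[{"delta_pos":[-0.3,0.1,2.3],"twist":[-0.09,0,0],"jaw":0.1},{"delta_pos":[-0.6,0.2,4.7],"twist":[-0.18,0,0],"jaw":0.1},{"delta_pos":[-0.9,0.3,7.0],"twist":[-0.27,0,0],"jaw":0.1},{"delta_pos":[-1.1,0.4,8.4],"twist":[-0.36,0,0],"jaw":0.1},{"delta_pos":[-1.2,0.43,9.2],"twist":[-0.36,0,0],"jaw":0.1},{"delta_pos":[-1.2,0.43,9.39],"twist":[-0.36,0,0],"jaw":0.1},{"delta_pos":[-1.2,0.43,9.39],"twist":[-0.36,0,0],"jaw":0.1},{"delta_pos":[-1.2,0.43,9.39],"twist":[-0.36,0,0],"jaw":0.1},{"delta_pos":[-1.2,0.43,9.39],"twist":[-0.36,0,0],"jaw":0.1},{"delta_pos":[-1.2,0.43,9.39],"twist":[-0.36,0,0],"jaw":0.1}]'; python3 - <<'E'
from h import *
Rq=placeR(35); k=np.array([554.8,153.6,132.]); p=k-Rq@ct
s=cap("side","5"); t=cap("top","5"); delta(p,Rq); print(telemetry.sense()["force"])
crop(s,220,160,300,260,"s5.png",6); crop(t,205,160,305,240,"t5.png",6)
tip=k-[0,0,47]; print(proj(s,[tip,k])*6-[220*6,160*6],proj(t,[tip,k])*6-[205*6,160*6])
E
```

```text
time_s: 6.18
eef_pos: [553.7, 143.3, 119.2]
ee_rot: [-0.461, 0.884, -0.064, 0.034]
force: [-0.1, -0.3, 0.1]
grip_width: 0.253
dpos_cm [-0.019  0.019  0.1  ] twist [-0.0013 -0.0016  0.0001] deg 0.1
[ 0.01194553 -0.56562689 -0.60349736]
[[173.89220163 382.84148223]
 [168.49214531 301.86977214]] [[218.31989524 229.43484477]
 [204.14340261 199.96729161]]
```

View pics/s5.png

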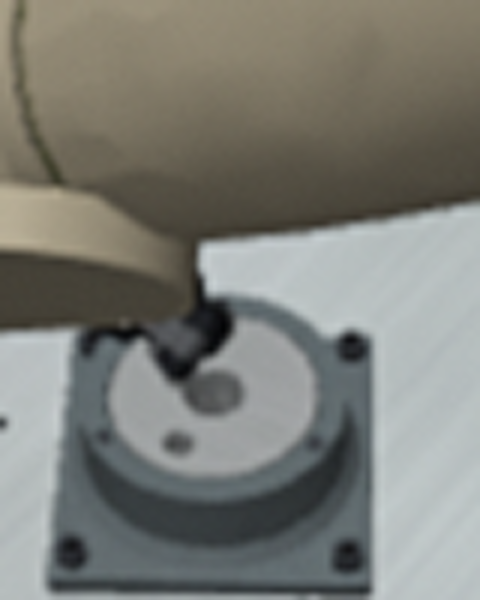

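View pics/t5.png

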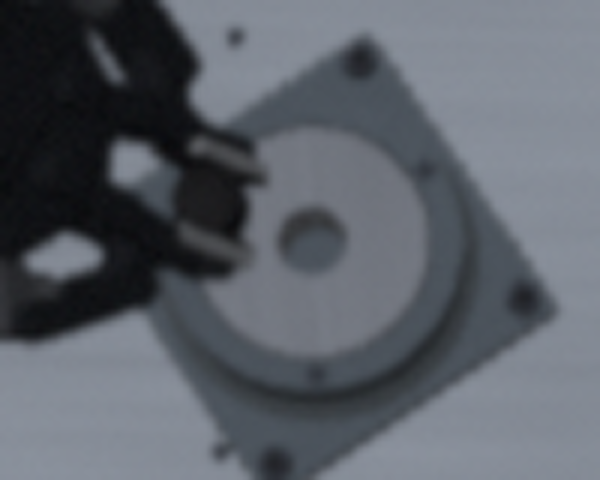

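```bash
python3 - <<'E'
from h import *
s=load("side_5.pkl");t=load("top_5.pkl")
k=np.array([554.8,153.6,132.])
def go(c,b,name,sc,al):
    x0,y0,x1,y1=b; im=cv2.resize(c["frame"][y0:y1,x0:x1,::-1],None,fx=sc,fy=sc,interpolation=cv2.INTER_CUBIC); im=cv2.convertScaleAbs(im,alpha=al,beta=15)
    for z in (-47,12): 
        r=5 if z<0 else 12
        if z<0:r=3
        q=proj(c,cylpts(k,[0,0,1],r,z,z)[:48]); cv2.polylines(im,[((q-[x0,y0]+.5)*sc).astype(int)],True,(0,255,0) ,1)
    cv2.imwrite("pics/"+name,im); return im
a=go(s,(235,200,275,240),"a.png",10,2.2); b=go(t,(225,180,265,220),"b.png",10,2.5)
cv2.imwrite("pics/ab5.png",np.hstack([a,b]))
E
```

```text
(no output)
```

View pics/ab5.png

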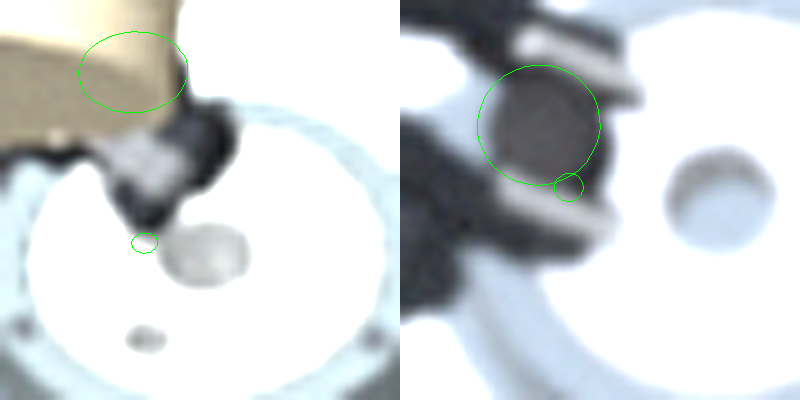

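```bash
python3 - <<'E'
from h import *
s=load("side_5.pkl");t=load("top_5.pkl")
k=np.array([554.8,153.6,132.]); tip=k-[0,0,47]
q=proj(s,tip)[0]
for d in ((0,0),(.5,-.8),(.5,-1.4)):
  for z in (85,88,91): print(d,z,ray_z(s,*(q+d),z).round(1))
print("top knob",ray_z(t,*(proj(t,k+[0,0,12])[0]+[.8,.05]),144).round(1), ray_z(t,*(proj(t,k+[0,0,12])[0]+[.8,.05]),148).round(1))
# camera dirs
for c in (s,t):
  M,tt=ext(c); print((-M.T@tt).round(0))
E
```

```text
(0, 0) 85 [554.8 153.6  85. ]
(0, 0) 88 [553.2 155.5  88. ]
(0, 0) 91 [551.5 157.3  91. ]
(0.5, -0.8) 85 [555.4 151.   85. ]
(0.5, -0.8) 88 [553.7 152.9  88. ]
(0.5, -0.8) 91 [552.1 154.8  91. ]
(0.5, -1.4) 85 [556.5 149.6  85. ]
(0.5, -1.4) 88 [554.8 151.5  88. ]
(0.5, -1.4) 91 [553.2 153.4  91. ]
top knob [554.7 152.  144. ] [553.8 151.6 148. ]
[148. 615. 824.]
[ 357.   52. 1032.]
```

The knob top is at enlarged-top crop (548,126) and the pin tip at enlarged-side crop (150,235). Both put the pin within about 2 mm of the hole line. I'll correct slightly in +y and go down 30 mm.

```bash
python3 -m handwheel '[{"delta_pos":[0.03,0.3,0.3],"twist":[0,0,0],"jaw":0.1},{"delta_pos":[0.03,0.7,0.6],"twist":[0,0,0],"jaw":0.1},{"delta_pos":[0.03,1.1,0.9],"twist":[0,0,0],"jaw":0.1},{"delta_pos":[0.03,1.5,1.2],"twist":[0,0,0],"jaw":0.1},{"delta_pos":[0.03,1.9,1.5],"twist":[0,0,0],"jaw":0.1},{"delta_pos":[0.03,2.2,1.7],"twist":[0,0,0],"jaw":0.1},{"delta_pos":[0.03,2.38,1.83],"twist":[0,0,0],"jaw":0.1},{"delta_pos":[0.03,2.38,1.83],"twist":[0,0,0],"jaw":0.1},{"delta_pos":[0.03,2.38,1.83],"twist":[0,0,0],"jaw":0.1},{"delta_pos":[0.03,2.38,1.83],"twist":[0,0,0],"jaw":0.1}]'; python3 - <<'E'
from h import *
s=cap("side","6"); t=cap("top","6"); d=telemetry.sense(); print(d["eef_pos"],d["force"])
k=d["eef_pos"]+toolR(d)@ct
print("k",k)
def go(c,b,sc,al):
    x0,y0,x1,y1=b; im=cv2.resize(c["frame"][y0:y1,x0:x1,::-1],None,fx=sc,fy=sc,interpolation=cv2.INTER_CUBIC); im=cv2.convertScaleAbs(im,alpha=al,beta=15)
    for z,r in ((-47,3),(12,12)): 
        q=proj(c,cylpts(k,[0,0,1],r,z,z)[:48]); cv2.polylines(im,[((q-[x0,y0]+.5)*sc).astype(int)],True,(0,255,0) ,1)
    q=proj(c,cylpts(np.array([554.8,153.6,50]),[0,0,1],6,0,0)[:48]); cv2.polylines(im,[((q-[x0,y0]+.5)*sc).astype(int)],True,(0,0,255) ,1)
    return im
cv2.imwrite("pics/ab6.png",np.hstack([go(s,(230,200,270,240),10,1.6),go(t,(225,180,265,220),10,2.)]))
E
```

```text
time_s: 7.12
eef_pos: [554.0, 145.8, 88.7]
ee_rot: [-0.461, 0.885, -0.063, 0.033]
force: [-0.8, 0.2, -0.3]
grip_width: 0.25
[553.99573155 145.75784829  88.70209806] [ 0.57295194 -0.45578456 -0.80990906]
k [555.30927536 154.92826337 102.47990957]
```

View pics/ab6.png

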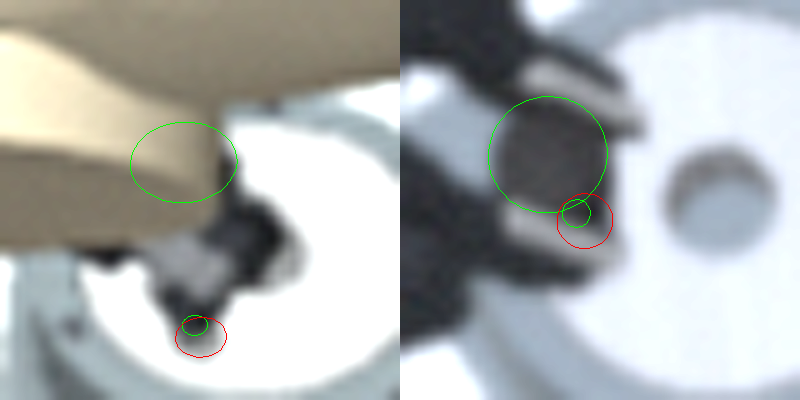

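The tip at side crop (198,322) sits right over the hole's back rim and lines up with it at (197,340). I'll go down slowly and watch the force.

```bash
python3 -m handwheel '[{"delta_pos":[0,0.1,0.07],"twist":[0,0,0],"jaw":0.1},{"delta_pos":[0,0.2,0.14],"twist":[0,0,0],"jaw":0.1},{"delta_pos":[0,0.3,0.21],"twist":[0,0,0],"jaw":0.1},{"delta_pos":[0,0.4,0.28],"twist":[0,0,0],"jaw":0.1},{"delta_pos":[0,0.5,0.35],"twist":[0,0,0],"jaw":0.1},{"delta_pos":[0,0.6,0.42],"twist":[0,0,0],"jaw":0.1},{"delta_pos":[0,0.7,0.49],"twist":[0,0,0],"jaw":0.1},{"delta_pos":[0,0.82,0.57],"twist":[0,0,0],"jaw":0.1},{"delta_pos":[0,0.82,0.57],"twist":[0,0,0],"jaw":0.1},{"delta_pos":[0,0.82,0.57],"twist":[0,0,0],"jaw":0.1}]'
```

```text
time_s: 8.05
eef_pos: [554.2, 145.3, 78.4]
ee_rot: [-0.461, 0.885, -0.063, 0.033]
force: [3.0, -3.5, -1.0]
grip_width: 0.248
```

```bash
python3 -m handwheel '[{"delta_pos":[0.03,0.03,-0.03],"twist":[0,0,0],"jaw":0.1},{"delta_pos":[0.06,0.03,-0.04],"twist":[0,0,0],"jaw":0.1},{"delta_pos":[0.06,0.12,0.02],"twist":[0,0,0],"jaw":0.1},{"delta_pos":[0.06,0.2,0.08],"twist":[0,0,0],"jaw":0.1},{"delta_pos":[0.06,0.28,0.13],"twist":[0,0,0],"jaw":0.1},{"delta_pos":[0.06,0.36,0.19],"twist":[0,0,0],"jaw":0.1},{"delta_pos":[0.06,0.44,0.25],"twist":[0,0,0],"jaw":0.1},{"delta_pos":[0.06,0.52,0.3],"twist":[0,0,0],"jaw":0.1},{"delta_pos":[0.06,0.6,0.36],"twist":[0,0,0],"jaw":0.1},{"delta_pos":[0.06,0.6,0.36],"twist":[0,0,0],"jaw":0.1}]'; python3 - <<'E'
from h import *
s=cap("side","7"); t=cap("top","7"); d=telemetry.sense(); print(d["eef_pos"],d["force"],d["wrist_torque"])
def go(c,b,sc,al):
    x0,y0,x1,y1=b; im=cv2.resize(c["frame"][y0:y1,x0:x1,::-1],None,fx=sc,fy=sc,interpolation=cv2.INTER_CUBIC); return cv2.convertScaleAbs(im,alpha=al,beta=15)
cv2.imwrite("pics/ab7.png",np.hstack([go(s,(225,205,265,245),10,1.6),go(t,(225,180,265,220),10,2.)]))
E
```

```text
time_s: 8.88
eef_pos: [554.4, 145.0, 71.3]
ee_rot: [-0.461, 0.885, -0.063, 0.033]
force: [2.0, -3.9, 1.0]
grip_width: 0.25
[554.45935622 145.0543577   71.35106543] [ 2.26986983 -3.527386    0.07649786] [-0.45160511 -0.32715822  0.21462603]
```

View pics/ab7.png

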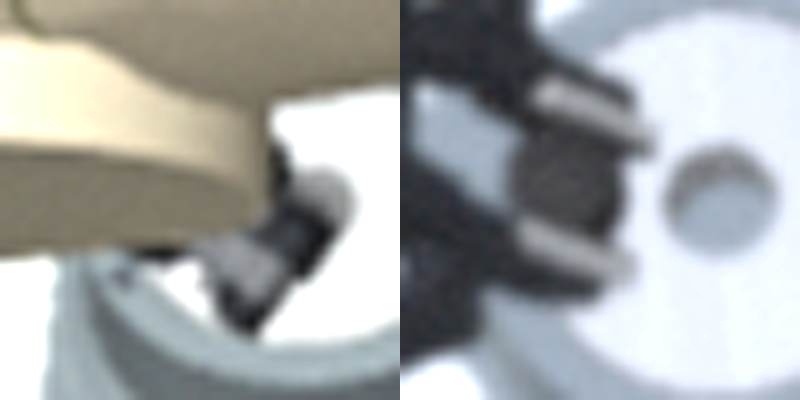

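```bash
python3 -m handwheel '[{"delta_pos":[0.05,0.03,-0.04],"twist":[0,0,0],"jaw":0.1},{"delta_pos":[0.05,0.09,0.0],"twist":[0,0,0],"jaw":0.1},{"delta_pos":[0.05,0.15,0.04],"twist":[0,0,0],"jaw":0.1},{"delta_pos":[0.05,0.21,0.09],"twist":[0,0,0],"jaw":0.1},{"delta_pos":[0.05,0.27,0.13],"twist":[0,0,0],"jaw":0.1},{"delta_pos":[0.05,0.33,0.17],"twist":[0,0,0],"jaw":0.1},{"delta_pos":[0.05,0.39,0.21],"twist":[0,0,0],"jaw":0.1},{"delta_pos":[0.05,0.44,0.25],"twist":[0,0,0],"jaw":0.1},{"delta_pos":[0.05,0.44,0.25],"twist":[0,0,0],"jaw":0.1},{"delta_pos":[0.05,0.44,0.25],"twist":[0,0,0],"jaw":0.1}]'
```

```text
time_s: 9.82
eef_pos: [554.8, 144.7, 66.2]
ee_rot: [-0.461, 0.885, -0.064, 0.033]
force: [0.4, -1.0, -0.0]
grip_width: 0.252
```

```bash
python3 -m handwheel '[{"delta_pos":[0.0,0.05,0.03],"twist":[0,0,0],"jaw":0.1},{"delta_pos":[0,0.1,0.06],"twist":[0,0,0],"jaw":0.1},{"delta_pos":[0,0.15,0.09],"twist":[0,0,0],"jaw":0.1},{"delta_pos":[0,0.2,0.13],"twist":[0,0,0],"jaw":0.1},{"delta_pos":[0,0.25,0.17],"twist":[0,0,0],"jaw":0.1},{"delta_pos":[0,0.25,0.17],"twist":[0,0,0],"jaw":0.1},{"delta_pos":[0,0.25,0.17],"twist":[0,0,0],"jaw":0.1},{"delta_pos":[0,0.25,0.17],"twist":[0,0,0],"jaw":0.1}, {"delta_pos":[0,0.25,0.17],"twist":[0,0,0],"jaw":0.1},{"delta_pos":[0,0.25,0.17],"twist":[0,0,0],"jaw":0.1}]'
```

```text
time_s: 10.65
eef_pos: [555.0, 144.6, 64.4]
ee_rot: [-0.461, 0.885, -0.063, 0.034]
force: [-1.6, -0.9, 7.5]
grip_width: 0.247
```

The pin stands on the index plate: the knob centre is at z≈78–79 as predicted, with a 7.5 N reaction. Relieve the load, open and back off along the tool axis.

```bash
python3 -m handwheel '[{"delta_pos":[0.0,-0.08,-0.06],"twist":[0,0,0],"jaw":0.1},{"delta_pos":[0,-0.08,-0.06],"twist":[0,0,0],"jaw":0.35},{"delta_pos":[0,-0.08,-0.06],"twist":[0,0,0],"jaw":0.5},{"delta_pos":[0,-0.08,-0.06],"twist":[0,0,0],"jaw":0.6},{"delta_pos":[0,-0.08,-0.06],"twist":[0,0,0],"jaw":0.6},{"delta_pos":[0,-1.5,-0.06],"twist":[0,0,0],"jaw":0.6},{"delta_pos":[0,-3.5,-0.06],"twist":[0,0,0],"jaw":0.6},{"delta_pos":[0,-5.5,-0.06],"twist":[0,0,0],"jaw":0.6}, {"delta_pos":[0,-7.0,-0.06],"twist":[0,0,0],"jaw":0.6},{"delta_pos":[0,-7.5,-0.06],"twist":[0,0,0],"jaw":0.6}]'; python3 - <<'E'
from h import *
s=cap("side","8"); t=cap("top","8"); d=telemetry.sense(); print(d["eef_pos"],d["force"])
def go(c,b,sc,al):
    x0,y0,x1,y1=b; im=cv2.resize(c["frame"][y0:y1,x0:x1,::-1],None,fx=sc,fy=sc,interpolation=cv2.INTER_CUBIC); return cv2.convertScaleAbs(im,alpha=al,beta=15)
cv2.imwrite("pics/ab8.png",np.hstack([go(s,(220,190,270,240),8,1.6),go(t,(215,170,265,220),8,2.)]))
E
```

```text
time_s: 11.48
eef_pos: [561.6, 187.9, 127.0]
ee_rot: [-0.461, 0.884, -0.062, 0.034]
force: [0.9, -0.3, 0.8]
grip_width: 0.6
[561.04671509 186.94600556 125.4599887 ] [ 0.86122539 -0.15680074  0.02178329]
```

View pics/ab8.png

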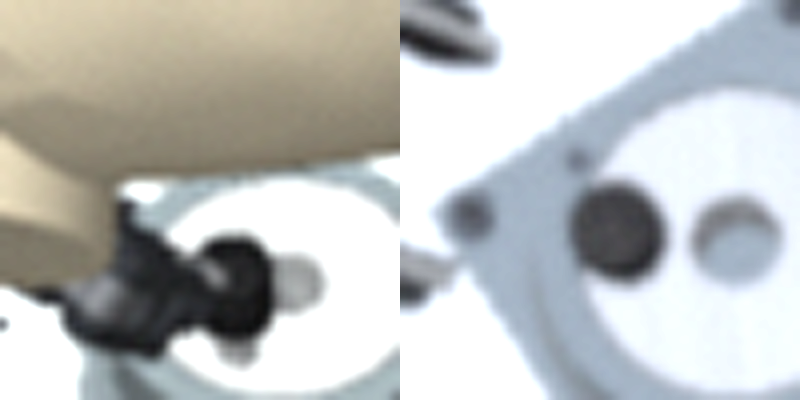

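```bash
python3 - <<'E'
from h import *
t=load("top_8.pkl")
P=lambda u,v,z: ray_z(t,215+(u-400+.5)/8-.5,170+(v+.5)/8-.5,z).round(1)
print("knob top",P(617,231,91),"axis",P(735,240,50))
Rv=frame([f[1],-f[0],0],[0,0,-1.]); k=np.array([555.8,153,0])
delta([k[0],k[1],125],Rv)
E
```

```text
knob top [553.1 152.3  91. ] axis [559.8 124.8  50. ]
dpos_cm [-0.036  2.004 -2.79 ] twist [6.096e-01 2.000e-04 1.400e-03] deg 34.9
```

```bash
python3 -m handwheel '[{"delta_pos":[0,0.4,-0.5],"twist":[0.1,0,0],"jaw":0.6},{"delta_pos":[0,0.8,-1.0],"twist":[0.2,0,0],"jaw":0.6},{"delta_pos":[0,1.2,-1.5],"twist":[0.3,0,0],"jaw":0.6},{"delta_pos":[-0.02,1.5,-2.0],"twist":[0.4,0,0],"jaw":0.6},{"delta_pos":[-0.04,1.8,-2.4],"twist":[0.5,0,0],"jaw":0.6},{"delta_pos":[-0.04,2.0,-2.8],"twist":[0.61,0,0],"jaw":0.6},{"delta_pos":[-0.04,2.0,-2.8],"twist":[0.61,0,0],"jaw":0.6},{"delta_pos":[-0.04,2.0,-2.8],"twist":[0.61,0,0],"jaw":0.6}, {"delta_pos":[-0.04,2.0,-2.8],"twist":[0.61,0,0],"jaw":0.6},{"delta_pos":[-0.04,2.0,-2.8],"twist":[0.61,0,0],"jaw":0.6}]'; python3 - <<'E'
from h import *
d=telemetry.sense(); print(d["eef_pos"],d["joints"].round(2))
Rv=frame([f[1],-f[0],0],[0,0,-1.])
delta([556,153.6,125],Rv);delta([556,153.6,71],Rv); print(toolR().round(3))
s=cap("side","9"); t=cap("top","9")
def go(c,b,sc,al):
    x0,y0,x1,y1=b; im=cv2.resize(c["frame"][y0:y1,x0:x1,::-1],None,fx=sc,fy=sc,interpolation=cv2.INTER_CUBIC); return cv2.convertScaleAbs(im,alpha=al,beta=15)
cv2.imwrite("pics/ab9.png",np.hstack([go(s,(220,190,270,240),8,1.6),go(t,(215,170,265,220),8,2.)]))
E
```

```text
time_s: 12.42
eef_pos: [555.3, 153.3, 124.2]
ee_rot: [-0.705, 0.706, -0.051, 0.05]
force: [0.7, -0.2, 0.4]
grip_width: 0.602
[555.30114849 153.29871424 124.24036952] [ 0.07  0.52  1.48 -0.    1.14  0.21]
dpos_cm [ 0.065 -0.076  0.04 ] twist [ 0.0018  0.0011 -0.0007] deg 0.1
dpos_cm [0.069 5.324 0.049] twist [ 0.0018  0.0011 -0.0007] deg 0.1
[[ 0.99  -0.001  0.142]
 [-0.142 -0.002  0.99 ]
 [-0.001 -1.    -0.002]]
```

View pics/ab9.png

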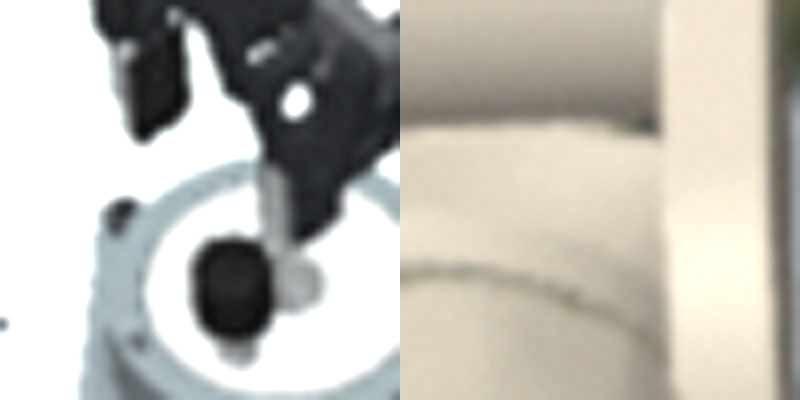

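Side view: the standing knob at (232,285) is directly below the fingertips' midpoint. I'll descend and take a fresh grip.

```bash
python3 -m handwheel '[{"delta_pos":[0.05,1.0,0.05],"twist":[0,0,0],"jaw":0.6},{"delta_pos":[0.07,2.2,0.05],"twist":[0,0,0],"jaw":0.6},{"delta_pos":[0.07,3.4,0.05],"twist":[0,0,0],"jaw":0.6},{"delta_pos":[0.07,4.5,0.05],"twist":[0,0,0],"jaw":0.6},{"delta_pos":[0.07,5.1,0.05],"twist":[0,0,0],"jaw":0.6},{"delta_pos":[0.07,5.35,0.05],"twist":[0,0,0],"jaw":0.6},{"delta_pos":[0.07,5.35,0.05],"twist":[0,0,0],"jaw":0.5},{"delta_pos":[0.07,5.35,0.05],"twist":[0,0,0],"jaw":0.4}, {"delta_pos":[0.07,5.35,0.05],"twist":[0,0,0],"jaw":0.35},{"delta_pos":[0.07,5.35,0.05],"twist":[0,0,0],"jaw":0.3}]' 30;  python3 -m handwheel '[{"delta_pos":[0,0,0],"twist":[0,0,0],"jaw":0.25},{"delta_pos":[0,0,0],"twist":[0,0,0],"jaw":0.2},{"delta_pos":[0,0,0],"twist":[0,0,0],"jaw":0.1},{"delta_pos":[0,0,0],"twist":[0,0,0],"jaw":0.1},{"delta_pos":[0,0,0],"twist":[0,0,0],"jaw":0.1},{"delta_pos":[0,0,0],"twist":[0,0,0],"jaw":0.1},{"delta_pos":[0,0.05,0],"twist":[0,0,0],"jaw":0.1},{"delta_pos":[0,0.1,0],"twist":[0,0,0],"jaw":0.1},{"delta_pos":[0,0.14,0],"twist":[0,0,0],"jaw":0.1},{"delta_pos":[0,0.14,0],"twist":[0,0,0],"jaw":0.1}]' 40; python3 - <<'E'
from h import *
d=telemetry.sense(); print(d["eef_pos"],d["force"],d["joints"].round(2))
E
```

```text
time_s: 13.35
eef_pos: [556.7, 153.0, 72.0]
ee_rot: [-0.705, 0.705, -0.05, 0.051]
force: [0.7, 0.2, -0.6]
grip_width: 0.302
time_s: 14.18
eef_pos: [556.9, 153.1, 71.7]
ee_rot: [0.705, -0.705, 0.05, -0.051]
force: [-4.0, 0.0, 14.6]
grip_width: 0.248
[556.94257704 153.14866244  71.69316825] [-3.97578142e+00  4.03299192e-03  1.45516714e+01] [ 0.07  0.59  1.52 -0.    1.03  0.21]
```

```bash
cat >> h.py <<'E'
AX=np.array([560.8,125.8])
def arc(cmd,phis,z):
    "shifts (cm, tool axes) from cmd pose for bushing hole azimuths"
    M=frame([f[1],-f[0],0],[0,0,-1.])
    for p in phis:
        r=np.radians(p); q=np.array([*(AX+28*np.array([np.cos(r),np.sin(r)])),z])
        print(p,(M.T@(q-cmd)/10).round(2), q.round(1))
E
python3 - <<'E'
from h import *
arc(np.array([556.8,153.1,70.45]),[99.4,102,105,108,111,114,117],71.0)
E
```

```text
99.4 [-0.06 -0.05  0.02] [556.2 153.4  71. ]
102 [-0.18 -0.05 -0.02] [555.  153.2  71. ]
105 [-0.32 -0.05 -0.07] [553.6 152.8  71. ]
108 [-0.45 -0.05 -0.13] [552.1 152.4  71. ]
111 [-0.58 -0.05 -0.2 ] [550.8 151.9  71. ]
114 [-0.71 -0.05 -0.28] [549.4 151.4  71. ]
117 [-0.83 -0.05 -0.36] [548.1 150.7  71. ]
```

```bash
python3 -m handwheel '[{"delta_pos":[-0.06,-0.05,0.02],"twist":[0,0,0],"jaw":0.1},{"delta_pos":[-0.18,-0.05,-0.02],"twist":[0,0,0],"jaw":0.1},{"delta_pos":[-0.32,-0.05,-0.07],"twist":[0,0,0],"jaw":0.1},{"delta_pos":[-0.45,-0.05,-0.13],"twist":[0,0,0],"jaw":0.1},{"delta_pos":[-0.58,-0.05,-0.2],"twist":[0,0,0],"jaw":0.1},{"delta_pos":[-0.71,-0.05,-0.28],"twist":[0,0,0],"jaw":0.1},{"delta_pos":[-0.83,-0.05,-0.36],"twist":[0,0,0],"jaw":0.1},{"delta_pos":[-0.83,-0.05,-0.36],"twist":[0,0,0],"jaw":0.1},{"delta_pos":[-0.83,-0.05,-0.36],"twist":[0,0,0],"jaw":0.1},{"delta_pos":[-0.83,-0.05,-0.36],"twist":[0,0,0],"jaw":0.1}]'
python3 - <<'E'
from h import *
d=telemetry.sense(); print(d["eef_pos"],d["force"])
arc(np.array([548.1,150.7,71]),[119,121,123,125],71.0)
E
```

```text
time_s: 15.02
eef_pos: [549.8, 150.6, 71.9]
ee_rot: [0.705, -0.705, 0.048, -0.053]
force: [4.6, 0.4, 6.5]
grip_width: 0.249
[549.76241034 150.58574324  71.93904251] [4.60271069 0.43319406 6.52052968]
119 [-0.08  0.   -0.05] [547.2 150.3  71. ]
121 [-0.16  0.   -0.11] [546.4 149.8  71. ]
123 [-0.23  0.   -0.18] [545.6 149.3  71. ]
125 [-0.3   0.   -0.24] [544.7 148.7  71. ]
```

```bash
python3 -m handwheel '[{"delta_pos":[-0.04,0,-0.03],"twist":[0,0,0],"jaw":0.1},{"delta_pos":[-0.08,0,-0.05],"twist":[0,0,0],"jaw":0.1},{"delta_pos":[-0.12,0,-0.08],"twist":[0,0,0],"jaw":0.1},{"delta_pos":[-0.16,0,-0.11],"twist":[0,0,0],"jaw":0.1},{"delta_pos":[-0.2,0,-0.15],"twist":[0,0,0],"jaw":0.1},{"delta_pos":[-0.23,0,-0.18],"twist":[0,0,0],"jaw":0.1},{"delta_pos":[-0.3,0,-0.24],"twist":[0,0,0],"jaw":0.1},{"delta_pos":[-0.3,0,-0.24],"twist":[0,0,0],"jaw":0.1},{"delta_pos":[-0.3,0,-0.24],"twist":[0,0,0],"jaw":0.1},{"delta_pos":[-0.3,0,-0.24],"twist":[0,0,0],"jaw":0.1}]'
python3 - <<'E'
from h import *
d=telemetry.sense(); print(d["eef_pos"],d["force"],np.degrees(np.arctan2(*(d["eef_pos"][:2]-AX)[::-1])))
arc(np.array([544.7,148.7,71]),[127,129,131,133],71.0)
E
```

```text
time_s: 15.85
eef_pos: [546.5, 148.8, 72.0]
ee_rot: [0.706, -0.705, 0.048, -0.053]
force: [4.8, -0.1, 5.1]
grip_width: 0.246
[546.51837763 148.79419661  71.95642556] [ 4.84832372 -0.11355066  5.10502164] 121.84428426168132
127 [-0.07  0.   -0.06] [543.9 148.2  71. ]
129 [-0.13  0.   -0.13] [543.2 147.6  71. ]
131 [-0.2   0.   -0.21] [542.4 146.9  71. ]
133 [-0.26  0.   -0.28] [541.7 146.3  71. ]
```

```bash
python3 -m handwheel '[{"delta_pos":[-0.03,0,-0.03],"twist":[0,0,0],"jaw":0.1},{"delta_pos":[-0.07,0,-0.06],"twist":[0,0,0],"jaw":0.1},{"delta_pos":[-0.1,0,-0.1],"twist":[0,0,0],"jaw":0.1},{"delta_pos":[-0.13,0,-0.13],"twist":[0,0,0],"jaw":0.1},{"delta_pos":[-0.17,0.01,-0.17],"twist":[0,0,0],"jaw":0.1},{"delta_pos":[-0.2,0.02,-0.21],"twist":[0,0,0],"jaw":0.1},{"delta_pos":[-0.23,0.02,-0.25],"twist":[0,0,0],"jaw":0.1},{"delta_pos":[-0.26,0.02,-0.28],"twist":[0,0,0],"jaw":0.1},{"delta_pos":[-0.26,0.02,-0.28],"twist":[0,0,0],"jaw":0.1},{"delta_pos":[-0.26,0.02,-0.28],"twist":[0,0,0],"jaw":0.1}]'
python3 - <<'E'
from h import *
d=telemetry.sense(); print(d["eef_pos"],d["force"],np.degrees(np.arctan2(*(d["eef_pos"][:2]-AX)[::-1])))
arc(np.array([541.7,146.3,70.8]),[135,137,139,141],70.8)
E
```

```text
time_s: 16.68
eef_pos: [543.8, 146.6, 71.9]
ee_rot: [0.706, -0.705, 0.048, -0.053]
force: [5.0, 1.8, 7.6]
grip_width: 0.25
[543.76014692 146.58732275  71.92812814] [4.98606521 1.80151681 7.59112842] 129.34227216174398
135 [-0.06  0.   -0.08] [541.  145.6  70.8]
137 [-0.12  0.   -0.16] [540.3 144.9  70.8]
139 [-0.17  0.   -0.24] [539.7 144.2  70.8]
141 [-0.22  0.   -0.32] [539.  143.4  70.8]
```

```bash
python3 -m handwheel '[{"delta_pos":[-0.03,0,-0.04],"twist":[0,0,0],"jaw":0.1},{"delta_pos":[-0.06,0,-0.08],"twist":[0,0,0],"jaw":0.1},{"delta_pos":[-0.09,0,-0.12],"twist":[0,0,0],"jaw":0.1},{"delta_pos":[-0.12,0,-0.16],"twist":[0,0,0],"jaw":0.1},{"delta_pos":[-0.15,0,-0.2],"twist":[0,0,0],"jaw":0.1},{"delta_pos":[-0.17,0,-0.24],"twist":[0,0,0],"jaw":0.1},{"delta_pos":[-0.2,0,-0.28],"twist":[0,0,0],"jaw":0.1},{"delta_pos":[-0.22,0,-0.32],"twist":[0,0,0],"jaw":0.1},{"delta_pos":[-0.22,0,-0.32],"twist":[0,0,0],"jaw":0.1},{"delta_pos":[-0.22,0,-0.32],"twist":[0,0,0],"jaw":0.1}]'
python3 - <<'E'
from h import *
d=telemetry.sense(); print(d["eef_pos"],d["force"],np.degrees(np.arctan2(*(d["eef_pos"][:2]-AX)[::-1])))
arc(np.array([539.,143.4,70.8]),[143,145,147,149],70.8)
E
```

```text
time_s: 17.52
eef_pos: [541.0, 143.9, 71.9]
ee_rot: [0.706, -0.705, 0.048, -0.053]
force: [5.4, 2.7, 7.3]
grip_width: 0.249
[540.99158543 143.94449259  71.90303436] [5.36988332 2.67515707 7.32134394] 137.5103398577
143 [-0.04  0.   -0.08] [538.4 142.7  70.8]
145 [-0.09  0.   -0.17] [537.9 141.9  70.8]
147 [-0.13  0.   -0.26] [537.3 141.   70.8]
149 [-0.17  0.   -0.35] [536.8 140.2  70.8]
```

```bash
python3 -m handwheel '[{"delta_pos":[-0.02,0,-0.04],"twist":[0,0,0],"jaw":0.1},{"delta_pos":[-0.04,0,-0.08],"twist":[0,0,0],"jaw":0.1},{"delta_pos":[-0.06,0,-0.12],"twist":[0,0,0],"jaw":0.1},{"delta_pos":[-0.09,0,-0.17],"twist":[0,0,0],"jaw":0.1},{"delta_pos":[-0.11,0,-0.21],"twist":[0,0,0],"jaw":0.1},{"delta_pos":[-0.13,0,-0.26],"twist":[0,0,0],"jaw":0.1},{"delta_pos":[-0.15,0,-0.3],"twist":[0,0,0],"jaw":0.1},{"delta_pos":[-0.17,0,-0.35],"twist":[0,0,0],"jaw":0.1},{"delta_pos":[-0.17,0,-0.35],"twist":[0,0,0],"jaw":0.1},{"delta_pos":[-0.17,0,-0.35],"twist":[0,0,0],"jaw":0.1}]'
python3 - <<'E'
from h import *
d=telemetry.sense(); print(d["eef_pos"],d["force"],np.degrees(np.arctan2(*(d["eef_pos"][:2]-AX)[::-1])))
arc(np.array([536.8,140.2,70.8]),[151,153,155,157],70.8)
E
```

```text
time_s: 18.35
eef_pos: [538.6, 140.9, 71.8]
ee_rot: [0.706, -0.705, 0.048, -0.053]
force: [4.3, 4.3, 7.0]
grip_width: 0.25
[538.6483839  140.92393301  71.84664094] [4.27970229 4.32040547 6.99666323] 145.67683879380826
151 [-0.04  0.   -0.09] [536.3 139.4  70.8]
153 [-0.07  0.   -0.18] [535.9 138.5  70.8]
155 [-0.1   0.   -0.27] [535.4 137.6  70.8]
157 [-0.13  0.   -0.37] [535.  136.7  70.8]
```

```bash
python3 -m handwheel '[{"delta_pos":[-0.02,0,-0.04],"twist":[0,0,0],"jaw":0.1},{"delta_pos":[-0.04,0,-0.09],"twist":[0,0,0],"jaw":0.1},{"delta_pos":[-0.05,0,-0.13],"twist":[0,0,0],"jaw":0.1},{"delta_pos":[-0.07,0,-0.18],"twist":[0,0,0],"jaw":0.1},{"delta_pos":[-0.08,0,-0.22],"twist":[0,0,0],"jaw":0.1},{"delta_pos":[-0.1,0,-0.27],"twist":[0,0,0],"jaw":0.1},{"delta_pos":[-0.12,0,-0.32],"twist":[0,0,0],"jaw":0.1},{"delta_pos":[-0.13,0,-0.37],"twist":[0,0,0],"jaw":0.1},{"delta_pos":[-0.13,0,-0.37],"twist":[0,0,0],"jaw":0.1},{"delta_pos":[-0.13,0,-0.37],"twist":[0,0,0],"jaw":0.1}]'
python3 - <<'E'
from h import *
d=telemetry.sense(); print(d["eef_pos"],d["force"],np.degrees(np.arctan2(*(d["eef_pos"][:2]-AX)[::-1])))
arc(np.array([535.,136.7,70.8]),[159,161,163,165],70.8)
E
```

```text
time_s: 19.18
eef_pos: [536.5, 137.6, 71.8]
ee_rot: [0.706, -0.705, 0.049, -0.053]
force: [3.8, 5.7, 8.9]
grip_width: 0.246
[536.54712255 137.55907767  71.76079481] [3.78901015 5.72455661 8.94696956] 154.13343895793932
159 [-0.02  0.   -0.09] [534.7 135.8  70.8]
161 [-0.04  0.   -0.19] [534.3 134.9  70.8]
163 [-0.06  0.   -0.28] [534.  134.   70.8]
165 [-0.07  0.   -0.38] [533.8 133.   70.8]
```

```bash
python3 -m handwheel '[{"delta_pos":[-0.01,0,-0.04],"twist":[0,0,0],"jaw":0.1},{"delta_pos":[-0.02,0,-0.09],"twist":[0,0,0],"jaw":0.1},{"delta_pos":[-0.03,0,-0.14],"twist":[0,0,0],"jaw":0.1},{"delta_pos":[-0.04,0,-0.19],"twist":[0,0,0],"jaw":0.1},{"delta_pos":[-0.05,0,-0.23],"twist":[0,0,0],"jaw":0.1},{"delta_pos":[-0.06,0,-0.28],"twist":[0,0,0],"jaw":0.1},{"delta_pos":[-0.06,0,-0.33],"twist":[0,0,0],"jaw":0.1},{"delta_pos":[-0.07,0,-0.38],"twist":[0,0,0],"jaw":0.1},{"delta_pos":[-0.07,0,-0.38],"twist":[0,0,0],"jaw":0.1},{"delta_pos":[-0.07,0,-0.38],"twist":[0,0,0],"jaw":0.1}]'
python3 - <<'E'
from h import *
d=telemetry.sense(); print(d["eef_pos"],d["force"],np.degrees(np.arctan2(*(d["eef_pos"][:2]-AX)[::-1])))
arc(np.array([533.8,133.,70.8]),[167,169,171,173],70.8)
E
```

```text
time_s: 20.02
eef_pos: [533.7, 132.9, 70.2]
ee_rot: [-0.705, 0.705, -0.05, 0.051]
force: [3.7, 1.6, -0.1]
grip_width: 0.25
[533.68905772 132.93849507  70.24939866] [ 3.71026148  1.6007653  -0.13433203] 165.2484591449359
167 [-0.02  0.   -0.09] [533.5 132.1  70.8]
169 [-0.02  0.   -0.19] [533.3 131.1  70.8]
171 [-0.02  0.   -0.29] [533.1 130.2  70.8]
173 [-0.02  0.   -0.39] [533.  129.2  70.8]
```

Force z has dropped to about 0 and the tool has sunk to z 70.2 at an azimuth of about 165°, so the pin has found an index hole. Lower gently.

```bash
python3 -m handwheel '[{"delta_pos":[0,0.05,0],"twist":[0,0,0],"jaw":0.1},{"delta_pos":[0,0.1,0],"twist":[0,0,0],"jaw":0.1},{"delta_pos":[0,0.15,0],"twist":[0,0,0],"jaw":0.1},{"delta_pos":[0,0.2,0],"twist":[0,0,0],"jaw":0.1},{"delta_pos":[0,0.25,0],"twist":[0,0,0],"jaw":0.1},{"delta_pos":[0,0.3,0],"twist":[0,0,0],"jaw":0.1},{"delta_pos":[0,0.3,0],"twist":[0,0,0],"jaw":0.1},{"delta_pos":[0,0.3,0],"twist":[0,0,0],"jaw":0.1},{"delta_pos":[0,0.3,0],"twist":[0,0,0],"jaw":0.1},{"delta_pos":[0,0.3,0],"twist":[0,0,0],"jaw":0.1}]'
```

```text
time_s: 20.85
eef_pos: [533.4, 133.0, 67.2]
ee_rot: [-0.705, 0.705, -0.051, 0.051]
force: [2.1, 1.5, -0.8]
grip_width: 0.248
```

```bash
python3 -m handwheel '[{"delta_pos":[0.03,0.08,0.02],"twist":[0,0,0],"jaw":0.1},{"delta_pos":[0.03,0.16,0.02],"twist":[0,0,0],"jaw":0.1},{"delta_pos":[0.03,0.24,0.02],"twist":[0,0,0],"jaw":0.1},{"delta_pos":[0.03,0.32,0.02],"twist":[0,0,0],"jaw":0.1},{"delta_pos":[0.03,0.4,0.02],"twist":[0,0,0],"jaw":0.1},{"delta_pos":[0.03,0.48,0.02],"twist":[0,0,0],"jaw":0.1},{"delta_pos":[0.03,0.56,0.02],"twist":[0,0,0],"jaw":0.1},{"delta_pos":[0.03,0.6,0.02],"twist":[0,0,0],"jaw":0.1},{"delta_pos":[0.03,0.6,0.02],"twist":[0,0,0],"jaw":0.1},{"delta_pos":[0.03,0.6,0.02],"twist":[0,0,0],"jaw":0.1}]'
```

```text
time_s: 21.68
eef_pos: [533.7, 133.2, 61.2]
ee_rot: [-0.705, 0.705, -0.051, 0.051]
force: [-0.3, 0.2, -0.6]
grip_width: 0.25
```

```bash
python3 -m handwheel '[{"delta_pos":[0,0.07,0],"twist":[0,0,0],"jaw":0.1},{"delta_pos":[0,0.14,0],"twist":[0,0,0],"jaw":0.1},{"delta_pos":[0,0.21,0],"twist":[0,0,0],"jaw":0.1},{"delta_pos":[0,0.28,0],"twist":[0,0,0],"jaw":0.1},{"delta_pos":[0,0.35,0],"twist":[0,0,0],"jaw":0.1},{"delta_pos":[0,0.42,0],"twist":[0,0,0],"jaw":0.1},{"delta_pos":[0,0.48,0],"twist":[0,0,0],"jaw":0.1},{"delta_pos":[0,0.5,0],"twist":[0,0,0],"jaw":0.1},{"delta_pos":[0,0.5,0],"twist":[0,0,0],"jaw":0.1},{"delta_pos":[0,0.5,0],"twist":[0,0,0],"jaw":0.1}]'
```

```text
time_s: 22.52
eef_pos: [533.8, 133.2, 56.3]
ee_rot: [-0.705, 0.705, -0.051, 0.051]
force: [-0.6, -0.6, -0.2]
grip_width: 0.25
```

```bash
python3 -m handwheel '[{"delta_pos":[0,0.03,0],"twist":[0,0,0],"jaw":0.1},{"delta_pos":[0,0.06,0],"twist":[0,0,0],"jaw":0.1},{"delta_pos":[0,0.09,0],"twist":[0,0,0],"jaw":0.1},{"delta_pos":[0,0.12,0],"twist":[0,0,0],"jaw":0.1},{"delta_pos":[0,0.15,0],"twist":[0,0,0],"jaw":0.1},{"delta_pos":[0,0.18,0],"twist":[0,0,0],"jaw":0.1},{"delta_pos":[0,0.21,0],"twist":[0,0,0],"jaw":0.1},{"delta_pos":[0,0.21,0],"twist":[0,0,0],"jaw":0.1},{"delta_pos":[0,0.21,0],"twist":[0,0,0],"jaw":0.1},{"delta_pos":[0,0.21,0],"twist":[0,0,0],"jaw":0.1}]'
```

```text
time_s: 23.35
eef_pos: [533.8, 133.2, 55.0]
ee_rot: [-0.705, 0.705, -0.05, 0.051]
force: [-5.1, -0.1, 8.4]
grip_width: 0.246
```

The pin stopped at z 55.0, 16.9 mm below its standing height, with a gentle 8 N reaction. Release, retreat straight up and look.

```bash
python3 -m handwheel '[{"delta_pos":[-0.05,-0.05,0],"twist":[0,0,0],"jaw":0.1},{"delta_pos":[-0.05,-0.05,0],"twist":[0,0,0],"jaw":0.3},{"delta_pos":[-0.05,-0.05,0],"twist":[0,0,0],"jaw":0.45},{"delta_pos":[-0.05,-0.05,0],"twist":[0,0,0],"jaw":0.55},{"delta_pos":[-0.05,-0.05,0],"twist":[0,0,0],"jaw":0.55},{"delta_pos":[-0.05,-1.0,0],"twist":[0,0,0],"jaw":0.55},{"delta_pos":[-0.05,-3.0,0],"twist":[0,0,0],"jaw":0.55},{"delta_pos":[-0.05,-5.5,0],"twist":[0,0,0],"jaw":0.55},{"delta_pos":[-0.05,-8.5,0],"twist":[0,0,0],"jaw":0.55},{"delta_pos":[-0.05,-10,0],"twist":[0,0,0],"jaw":0.55}]'
python3 - <<'E'
from h import *
d=telemetry.sense(); print(d["eef_pos"],d["force"])
s=cap("side","10"); t=cap("top","10")
crop(s,210,180,300,270,"s10.png",6)
print(telemetry.sense()["eef_pos"])
E
```

```text
time_s: 24.18
eef_pos: [534.2, 133.4, 158.2]
ee_rot: [0.705, -0.705, 0.049, -0.052]
force: [0.5, -0.8, 0.9]
grip_width: 0.552
[534.24439331 133.38802379 158.18692038] [ 0.47720266 -0.77674902  0.87356463]
[534.57964374 133.43950745 157.64222624]
```

View pics/s10.png

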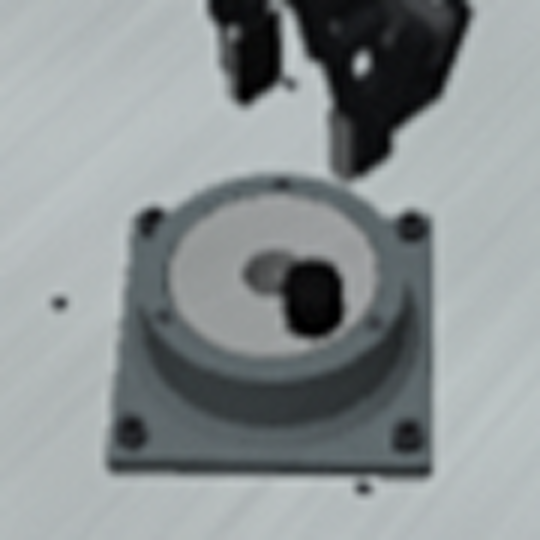

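The knob at (313,298) sits down on the bushing with no shank visible. I'll check its height by depth and overlay.

```bash
python3 - <<'E'
from h import *
s=load("side_10.pkl"); S=cloud(s); P0=cloud(load("side_8.pkl"))
q=S[220:240,254:271].reshape(-1,3); fr=s["frame"][220:240,254:271].reshape(-1,3).max(1)
k=q[fr<40]; print(len(k),np.nanpercentile(k[:,2],[50,80,90,97]).round(1), "bush",np.nanmedian(S[213:218,243:252,2]))
top=k[k[:,2]>np.nanpercentile(k[:,2],60)]; print(top.mean(0).round(1))
x0,y0,x1,y1,sc=235,200,285,250,10
im=cv2.convertScaleAbs(cv2.resize(s["frame"][y0:y1,x0:x1,::-1],None,fx=sc,fy=sc,interpolation=cv2.INTER_CUBIC),alpha=1.6,beta=15)
a=np.radians(165); ax=np.array([559.07,127.07,50]); c=ax+28*np.array([np.cos(a),np.sin(a),0])  # side-camera axis
for z in (0,24):
  qq=proj(s,cylpts(c,[0,0,1],12,z,z)[:48]); cv2.polylines(im,[((qq-[x0,y0]+.5)*sc).astype(int)],True,(0,255,0),1)
cv2.imwrite("pics/ov10.png",im)
E
```

```text
98 [72.1 74.4 75.5 76.4] bush 49.813806680344086
[532.1 137.3  74.6]
```

View pics/ov10.png

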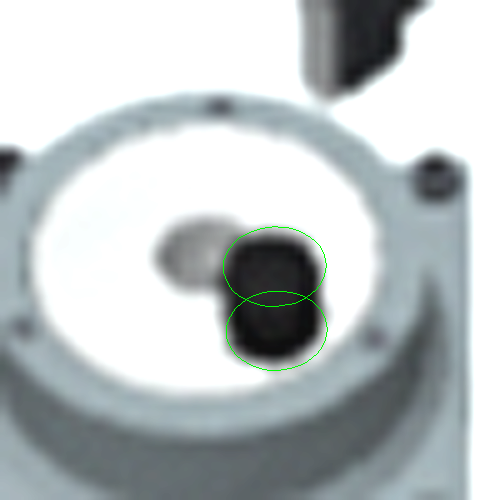

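Height and overlay fit a seated knob (top at about 74.5 mm, expected 74). I'll confirm with a gentle press on the knob top with the fingers shut.

```bash
python3 -m handwheel '[{"delta_pos":[0.05,0,0],"twist":[0,0,0],"jaw":0.3},{"delta_pos":[0.05,1,0],"twist":[0,0,0],"jaw":0.1},{"delta_pos":[0.05,2,0],"twist":[0,0,0],"jaw":0},{"delta_pos":[0.05,3.5,0],"twist":[0,0,0],"jaw":0},{"delta_pos":[0.05,5,0],"twist":[0,0,0],"jaw":0},{"delta_pos":[0.05,6,0],"twist":[0,0,0],"jaw":0},{"delta_pos":[0.05,7,0],"twist":[0,0,0],"jaw":0},{"delta_pos":[0.05,7.3,0],"twist":[0,0,0],"jaw":0},{"delta_pos":[0.05,7.3,0],"twist":[0,0,0],"jaw":0},{"delta_pos":[0.05,7.3,0],"twist":[0,0,0],"jaw":0}]'
```

```text
time_s: 25.12
eef_pos: [534.0, 133.2, 81.4]
ee_rot: [-0.705, 0.705, -0.05, 0.051]
force: [-0.0, 0.1, -0.4]
grip_width: 0.002
```

```bash
python3 -m handwheel '[{"delta_pos":[0,0.15,0],"twist":[0,0,0],"jaw":0},{"delta_pos":[0,0.3,0],"twist":[0,0,0],"jaw":0},{"delta_pos":[0,0.4,0],"twist":[0,0,0],"jaw":0},{"delta_pos":[0,0.5,0],"twist":[0,0,0],"jaw":0},{"delta_pos":[0,0.6,0],"twist":[0,0,0],"jaw":0},{"delta_pos":[0,0.68,0],"twist":[0,0,0],"jaw":0},{"delta_pos":[0,0.75,0],"twist":[0,0,0],"jaw":0},{"delta_pos":[0,0.78,0],"twist":[0,0,0],"jaw":0},{"delta_pos":[0,0.78,0],"twist":[0,0,0],"jaw":0},{"delta_pos":[0,0.78,0],"twist":[0,0,0],"jaw":0}]'
```

```text
time_s: 25.95
eef_pos: [533.9, 133.2, 74.1]
ee_rot: [-0.705, 0.705, -0.05, 0.051]
force: [-3.3, -0.3, 6.3]
grip_width: -0.002
```

The knob top is at z 74.1 under 6.3 N, against an expected 74.0, so it is fully home. Retreat clear and take a last look.

```bash
python3 -m handwheel '[{"delta_pos":[0,-0.5,0],"twist":[0,0,0],"jaw":0},{"delta_pos":[0,-2,0],"twist":[0,0,0],"jaw":0},{"delta_pos":[0,-5,0],"twist":[0,0,0],"jaw":0},{"delta_pos":[0,-8,0],"twist":[0,0,0],"jaw":0},{"delta_pos":[0,-11,0],"twist":[0,0,0],"jaw":0},{"delta_pos":[0,-13,0],"twist":[0,0,0],"jaw":0},{"delta_pos":[0,-14,0],"twist":[0,0,0],"jaw":0},{"delta_pos":[0,-14,0],"twist":[0,0,0],"jaw":0},{"delta_pos":[0,-14,0],"twist":[0,0,0],"jaw":0},{"delta_pos":[0,-14,0],"twist":[0,0,0],"jaw":0}]'
python3 - <<'E'
from h import *
s=cap("side","11"); d=telemetry.sense(); print(d["eef_pos"],d["force"],np.abs(d["dq"]).max())
cv2.imwrite("pics/s11.png",s["frame"][:,:,::-1])
E
```

```text
time_s: 26.78
eef_pos: [533.1, 133.2, 211.7]
ee_rot: [-0.705, 0.705, -0.052, 0.05]
force: [0.4, -1.0, -0.3]
grip_width: 0.001
[533.17540679 133.20091795 211.68613995] [-0.14693202  0.29816136  0.38585384] 0.006584777472027539
```

View pics/s11.png

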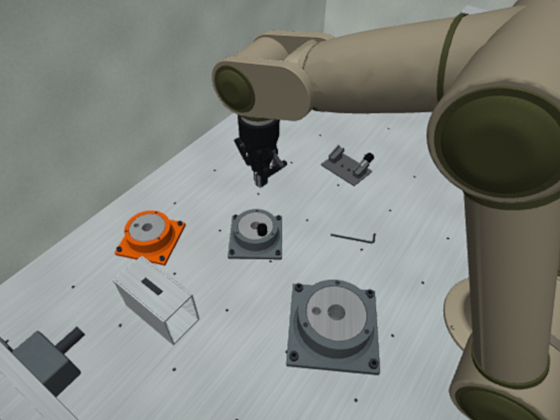

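The last view shows the knob seated at (262,230). The short pin in its groove at (368,158), the hex key at (355,237) and the magazine at (155,300) look undisturbed. The jar at (255,155) is hidden behind the gripper, which never went near it.

```bash
python3 -c "
from rig import ctrl
print(ctrl.finish_job())"
```

```text
the job is handed in; nothing more can be done
None
```

The long pin is locked in the smaller grey pedestal, fully home, and the job was handed in at about 27 s of the 48 s allowed.

- **Placing:** I stood the pin tip down in the bushing hole, where it rested on the index plate at the predicted height, and let go of it.
- **Turning:** I took hold of the knob again from above and turned the bushing counter-clockwise. After about 65° the pin dropped, and I lowered it to its seat with at most about 8 N. The highest push at any point was about 15 N, when I first pressed down after regripping.
- **Seating checks:** The pin travelled about 16.9 mm down, against 17 mm expected. A gentle press on the knob afterwards gave its top at z 74.1 mm under 6 N, against 74 mm expected, and the depth image agreed at about 74.5 mm.
- **Bystanders:** The short pin, hex key and magazine looked undisturbed in the last picture. The jar was hidden behind the gripper, so I could not check it there, but the arm never went near it.
- **Disagreements:** The two cameras differed by 2–3 mm on position, which I settled with contact forces. The knob gripped at about 21 mm on the opening scale instead of its stated 24 mm, with no effect on the job.

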